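# Clamp a tin of filler in the bench mixer and jog it

### The job

Give the ochre tin of filler a short mix: lift it off the board, stand it gently upright in the mixer's cradle and let go, then turn the orange clamp knob clockwise until its clutch gives the first click, stopping before a second click. Next slide the yellow guard fully across in front of the tin, and only then push the sprung switch over to its green side, hold it fully over for a good second and let it spring back to the middle. Never push the switch to its red side, and leave the other tins and everything else on the table where they are.

Things in the scene. Friction and masses are not known exactly. Their poses are not given: they have to be found in the camera images.
- ochre_tin: The tin to mix: aluminium tin with ochre (brown-yellow) lid and band, upright cylinder 64 mm in diameter, 120 mm tall, about 0.45 kg (varies). Origin: centre of its underside, z up. It starts standing on the wooden board (10 mm thick), beside the two other tins, which may have changed places.
- blue_tin: The same tin with a blue lid and band; not to be disturbed.
- white_tin: The same tin with a white lid and band; not to be disturbed.
- mixer: Fixed bench mixer: a low grey deck, top 50 mm above the table, 240 mm (x) by 390 mm (y, -210 to +180). Origin at table level; x points away from the robot, y to its left, turned up to 0.25 rad. In its frame (mm): cradle x 20, y 110; knob axis x 20, y -30; guard along the front edge, x -85, its grip at y -10 when parked; switch hinge x 0, y -150.
- cradle (a point): Centre of the tin's underside once clamped, on the deck 50 mm above the table; axes as the mixer's. On its +y side is a fixed vee of two 45 degree cheeks, 55 mm tall, into which the jaw pushes the tin. Stand the tin 4 to 12 mm towards -y of this point (to clear the cheeks and the open jaw), within 8 mm sideways; the jaw then slides it home.
- knob_grip (a point): On the vertical axis of the orange clamp knob, an upright wing (bar) 80 mm long, 16 mm thick, 42 mm tall above a 6 mm hub. This point turns with it, 17 mm below its top, 120 mm above the table. The wing lies at +0.6 rad (anticlockwise from above) from this point's x axis, which is the mixer's x axis when collar + clutch = 0. Pinch it across its thickness and turn clockwise from above.
- collar (a joint): Turn of the dark steel collar under the wing, rad, growing clockwise from above; starts between 0 and 0.2. It turns with the knob (0.25 N m) and drives the jaw 25 mm per rad; at 0.75 to 0.85 the tin is hard in the vee and the collar stops. It stays where it is left.
- clutch (a joint): Slip of knob past collar, rad, growing clockwise (knob turn = collar + clutch; white marks line up at 0). Once the tin is clamped the resistance rises to about 0.4 N m and drops away near 0.2: the first click. Beyond that it moves lightly, and stays or creeps on to about 0.6 when let go; let go earlier, it goes back to 0. The second click, near 0.8, is too much: let go at 0.3 to 0.65.
- guard (a joint): Travel of the guard, m: 0 parked in front of the clamp knob, 0.12 at its stop, fully across in front of the tin; grows towards the mixer's +y. Starts between 0 and 0.025; about 2 N moves it and it stays where left.
- guard_grip (a point): Centre of the top face of the guard's yellow grip block, 178 mm above the table. The block is 22 mm (mixer x) by 50 mm (mixer y) and 36 mm tall, on top of an upright clear screen 130 mm long in a yellow frame; push it along or pinch it across x.
- toggle (a joint): Lean of the sprung switch paddle, rad: 0 upright in the middle, positive towards the green side (mixer +y), stops at +0.5 and -0.5. It springs back to 0 when let go (0.8 N m per rad, so about 5 N near the tip when fully over). A dial needle behind it swings with it.
- toggle_tip (a point): Top centre of the grey switch paddle, 162 mm above the table when upright, 92 mm above its hinge (whose axis runs along the mixer's x). The paddle is 34 mm wide (mixer x), 12 mm thick (mixer y), its flat part reaching from the top down 52 mm.
- putty_knife: Putty knife or spatula lying beyond the board, 200 mm long; bystander.
- brush: Brush lying to the right of the mixer, 180 mm long; bystander.
- water_bottle: Clear bottle with blue cap, 66 mm across, 190 mm tall, behind the mixer; bystander.
- sample_block: Ochre coated block 70 x 130 x 100 mm behind the mixer; bystander.
- sanding_block: Cork sanding block 65 x 110 x 45 mm, right of the mixer; bystander.
- jaw_face (a point): Bottom centre of the jaw's front face, on the -y side of the cradle. The jaw is an upright plate 50 mm wide (x), 55 mm tall. Open, the face is 53 mm from the cradle point, less 25 mm per rad of the collar joint.
There are look-alikes about, which are no part of the job. Leave any turquoise look-alike of the ochre_tin alone.

How it is judged:
On the way, in this order (a step that is already met when the one before it is completed fails the run):
1. the ochre tin stands upright in the open cradle, released (z of ochre_tin in the frame of cradle between -0.005 and 0.006 m and angle between ochre_tin's own z axis and vertical below 0.06 rad and y of ochre_tin in the frame of cradle between -0.026 and 0.01 m and x of ochre_tin in the frame of cradle between -0.025 and 0.025 m and contact force between ochre_tin and the fingers below 0.1 N and value of joint clutch below 0.15 rad and value of joint guard below 0.06 m), for 0.2 s.
2. the tin is clamped in the vee and the clutch has clicked once (z of ochre_tin in the frame of cradle between -0.005 and 0.006 m and angle between ochre_tin's own z axis and vertical below 0.06 rad and horizontal distance between ochre_tin and cradle below 0.006 m and value of joint collar above 0.66 rad and value of joint clutch between 0.25 and 0.78 rad and value of joint guard below 0.06 m), for 0.2 s.
3. the guard is fully across, the switch still in the middle (z of ochre_tin in the frame of cradle between -0.005 and 0.006 m and angle between ochre_tin's own z axis and vertical below 0.06 rad and horizontal distance between ochre_tin and cradle below 0.006 m and value of joint collar above 0.66 rad and value of joint clutch between 0.25 and 0.78 rad and value of joint guard above 0.11 m and value of joint toggle below 0.1 rad), for 0.1 s.
4. the switch is held over to its green side (z of ochre_tin in the frame of cradle between -0.005 and 0.006 m and angle between ochre_tin's own z axis and vertical below 0.06 rad and horizontal distance between ochre_tin and cradle below 0.006 m and value of joint collar above 0.66 rad and value of joint clutch between 0.25 and 0.78 rad and value of joint guard above 0.11 m and value of joint toggle above 0.32 rad), for 0.8 s.
At the end, for the whole second after the job is handed in: The ochre tin stands upright in the cradle within 6 mm of its clamped place, the jaw is closed on it (collar over 0.66), the clutch has clicked exactly once (slip 0.25 to 0.78), the guard is fully across (over 110 mm), the switch is back in the middle (within 0.06 rad) and all is at rest (z of ochre_tin in the frame of cradle between -0.005 and 0.006 m and angle between ochre_tin's own z axis and vertical below 0.06 rad and horizontal distance between ochre_tin and cradle below 0.006 m and value of joint collar above 0.66 rad and value of joint clutch between 0.25 and 0.78 rad and value of joint guard above 0.11 m and value of joint toggle between -0.06 and 0.06 rad and linear speed of ochre_tin below 0.02 m/s); the robot touches nothing.
It fails at once if the clutch clicks a second time (value of joint clutch above 0.82 rad).
It fails at once if the switch is pushed to the red side (value of joint toggle below -0.2 rad).
It fails at once if the tin is let go in the air over the cradle (contact force between ochre_tin and the fingers below 0.05 N and horizontal distance between ochre_tin and cradle below 0.08 m and z of ochre_tin in the frame of cradle above 0.012 m).
It fails at once if the switch is worked while the guard is open (value of joint toggle above 0.2 rad and value of joint guard below 0.105 m).
It fails at once if another tin or a bystander is disturbed (distance of any of blue_tin, white_tin, putty_knife, brush, water_bottle, sample_block, sanding_block from where it was at the start of the episode above 0.03 m or angle between any of blue_tin, white_tin's own z axis and vertical above 0.5 rad).
It also fails if it takes over 72 s, if anything falls off the work surface, if the arm or the gripper's body presses on something with over 40 N, if the wrist force passes 120 N, or if a joint passes its speed limit or range.

### The arm

A 7-joint arm with a two-finger parallel gripper is mounted at the origin on the work surface. World frame = base frame: x ahead of the robot, y to its left, z up, the work surface at z = 0. Lengths are in m, angles in rad, forces in N, time in s.
With the tool pointing down it reaches from about 0.425 to 0.875 m from the base axis. Payload 4.7 kg.
Tool frame: the origin (TCP) lies at the very end of the fingers, on their centre line; the grasp point (between the pads) lies 19 mm behind it; x points along the fingers, z is the direction in which the jaws open and shut, and the axes are right-handed (so a half turn about x gives the same grasp; the last joint's range is limited). The gripper opens to 87 mm and grips with 3 to 60 N. Pads are 19 mm wide; open, the fingers measure 117 mm over their backs; the gripper's body (75 mm by 190 mm) begins 51 mm behind the grasp point.
Start: joints at [1.29, 0.321, -0.07, 1.45, 0.023, 1.371, -0.057], TCP at [0.189, -0.622, 0.188] pointing down, gripper open.
Joint ranges: [-2.86, 2.86], [-0.3, 2.09], [-1.38, 1.24], [0.06, 2.45], [-1.56, 4.7], [0.09, 2.05], [-2.69, 2.69]. Speed limits (rad/s): [2.57, 2.57, 3.14, 3.14, 3.14, 3.14, 3.14].

### API

Orientations are given as a rotation vector (axis times angle).
In Python, from bench import telemetry, viewer, workorder gives the robot as it stands.
- The arm moves only by the shell command python3 -m creep 'ROWS' [FORCE]. ROWS is JSON, a list of rows, each an object of numbers: "fingers": the opening, from 0 (shut) to 1 (fully open); "x", "y", "z": the shift along the tool's x, y, z in units of 40 mm (1.0 is 40 mm); "twist": the turn about the tool's x in units of 5 degrees (1.0 is 5 degrees). In form: [{"fingers": .., "x": .., "y": .., "z": .., "twist": ..}, ...]. A call has 1 to 20 rows; each row is the pose to reach, as a shift and turn from the pose commanded when the call began, along the tool's axes at that moment; what a row does not reach only later rows make up. A row lasts 1/12 s, in which the tool goes at most 41.7 mm and 7.16 degrees, less where a joint would pass 70% of its speed; a pose out of reach is approached as far as the arm can. A call with a gripper value outside its range is refused whole. The fingers move at their own pace and stop on an object; FORCE is the grip in N (left out, the last holds). Time passes only in rows, so rows that repeat a pose let the fingers close. It gives the time, the measured TCP pose, the force and the opening at its end, in the units of the state.
- telemetry.get_state(): the state, without advancing time (a new reading comes with each control period).
- viewer.get_image(name): name is "scene" or "top" or "wrist"; returns a dict with "pixels" (420x560x3 uint8, red, green, blue), "z_map" (420x560 float32, m along the optical axis (not along the pixel's ray), 0 where there is no reading), "K" (3x3 intrinsics, pixels), "xyz" and "attitude" of the camera in the world. Camera axes: x right, y up, looking along -z (the intrinsics and any distortion apply to the point x, -y, -z); pixel columns grow to the right and rows downward; lengths in m; the calibration is good to about 2 mm. A picture is of the moment at which its call begins.
- workorder.close_job(): hands the job in, once; it reports no verdict.
The state is a dict: "time": time; "joint_positions": joint angles; "qd": joint speeds; "joint_torque": joint torques, N m; "position": TCP position; "tool_rot": TCP orientation; "ft_force": force on the tool from outside, world axes, zero at the start; "torque": the same for the moment, N m; "grip_width": opening from 0.0 (shut) to 1.0 (fully open).
Only numpy, scipy, OpenCV 4.12 (cv2) and the standard library are available. Lean on these libraries where they do the work, as an engineer would, in place of code of your own. Each camera call takes 0.05 s, during which the arm holds its last target.

## Working session

There is one attempt and no reset: what is moved stays moved. The work goes in short steps, Python scripts to look and compute and a shell command to move; the robot and the scene stay as the last step left them, time stands still between calls to the robot, and variables do not carry over. Pictures are saved under pics/ and viewed, and the job is handed in when it is done.

```bash
ls; mkdir -p pics
cat > h.py <<'E'
import numpy as np, cv2
from bench import telemetry, viewer, workorder
from scipy.spatial.transform import Rotation as R
def att(a):
    a=np.array(a,float)
    return a if a.shape==(3,3) else R.from_rotvec(a).as_matrix()
def snap(n,f=None):
    im=viewer.get_image(n)
    if f: cv2.imwrite('pics/'+f,cv2.cvtColor(im['pixels'],cv2.COLOR_RGB2BGR))
    return im
def cloud(im):
    z=im['z_map'];K=im['K'];v,u=np.mgrid[:z.shape[0],:z.shape[1]]
    p=np.stack([(u-K[0][2])/K[0][0]*z,-(v-K[1][2])/K[1][1]*z,-z],-1)
    return p@att(im['attitude']).T+np.array(im['xyz'])
E
python3 - <<'E'
from h import *
for n in ['scene','top','wrist']:
    im=snap(n,n+'0.png'); print(n,im['K'],im['xyz'],im['attitude'],[k for k in im])
print(telemetry.get_state())
E
```

```text
pics
scene [[502.66788529   0.         273.18232899]
 [  0.         502.66788529 208.70606542]
 [  0.           0.           1.        ]] [ 1.21591973 -0.87849871  1.25504949] [0.73355924 0.2260696  0.6043235 ] ['pixels', 'z_map', 'K', 'xyz', 'attitude']
top [[545.23327331   0.         292.39718946]
 [  0.         545.23327331 214.16101557]
 [  0.           0.           1.        ]] [ 0.24976225 -0.04040413  1.71147009] [ 0.17125621 -0.17281715 -1.52121794] ['pixels', 'z_map', 'K', 'xyz', 'attitude']
wrist [[334.28567079   0.         277.51856393]
 [  0.         334.28567079 214.14921753]
 [  0.           0.           1.        ]] [ 0.26136783 -0.59959281  0.38368432] [-0.24171463  0.18075421 -1.2667567 ] ['pixels', 'z_map', 'K', 'xyz', 'attitude']
{'time': 0.15, 'joint_positions': array([ 1.29011855,  0.32169468, -0.07008009,  1.45137345,  0.02259656,
        1.37078697, -0.056875  ]), 'qd': array([-1.04831425e-03, -3.56618637e-03,  5.12174713e-04, -2.48948990e-03,
       -2.82822543e-04, -1.33403279e-04,  1.63270972e-05]), 'joint_torque': array([-5.23686037e-05, -4.91794324e+01, -4.04647887e-01, -3.12878251e+01,
       -6.40693191e-02,  4.04594082e-02,  1.15910957e-04]), 'position': array([ 0.18866181, -0.62154111,  0.18699621]), 'tool_rot': array([ 0.99017973,  1.33563205, -0.98883106]), 'ft_force': array([-0.20329856, -0.53410182,  0.15209035]), 'torque': array([-0.00281623, -0.00134726, -0.06921218]), 'grip_width': 0.9998159727793322}
```

View pics/top0.png

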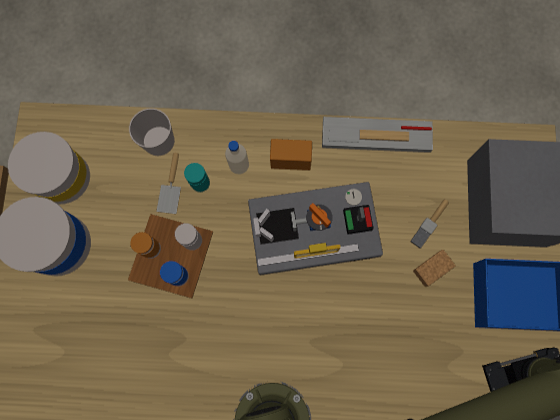

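View pics/scene0.png

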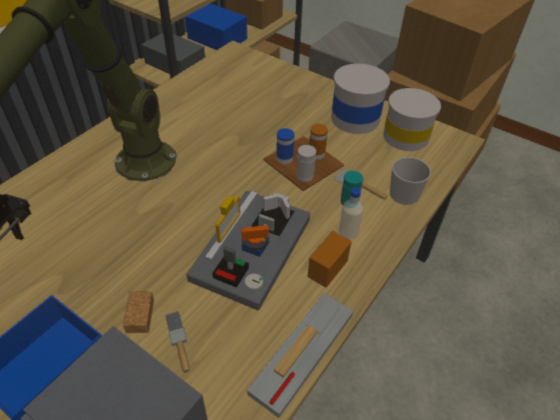

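View pics/wrist0.png

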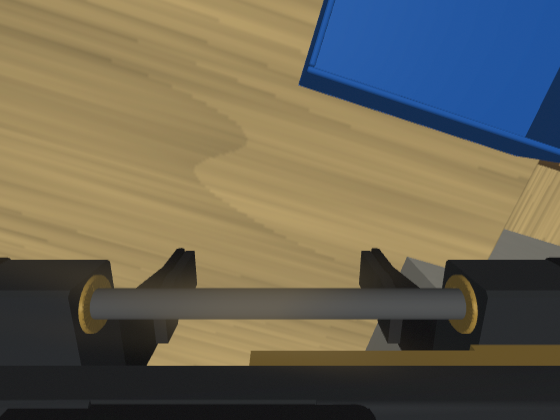

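Top view: ochre tin at about (143,244) on the board's left corner, white tin (187,235), blue tin (173,272), turquoise look-alike (197,177). Mixer deck centred at about (316,228), with cradle vee at (265,224), orange wing (319,217), yellow grip (318,250) and switch (358,217).

```bash
cat > m.py <<'E'
from h import *
def deck(im,dz=0.0):
    P=cloud(im); px=im['pixels'].astype(int)
    sat=px.max(-1)-px.min(-1)
    m=(abs(P[...,2]-0.05-dz)<0.006)&(sat<30)&(im['z_map']>0)&(P[...,0]>0.3)&(P[...,0]<0.9)&(abs(P[...,1])<0.45)
    m=cv2.morphologyEx(m.astype(np.uint8),cv2.MORPH_OPEN,np.ones((3,3)))
    n,l,s,c=cv2.connectedComponentsWithStats(m); k=1+np.argmax(s[1:,4])
    q=P[l==k][:,:2].astype(np.float32)
    return q,cv2.minAreaRect(q*1000)
def blob(im,lo,hi,zr,roi=None):
    P=cloud(im); hsv=cv2.cvtColor(im['pixels'],cv2.COLOR_RGB2HSV)
    m=cv2.inRange(hsv,np.array(lo),np.array(hi))>0
    m&=(P[...,2]>zr[0])&(P[...,2]<zr[1])&(im['z_map']>0)
    n,l,s,c=cv2.connectedComponentsWithStats(m.astype(np.uint8))
    out=[]
    for k in range(1,n):
        if s[k,4]>=12: out.append((s[k,4],c[k].round(1),P[l==k]))
    return sorted(out,key=lambda t:-t[0])
E
python3 - <<'E'
from m import *
for n in ['top','scene']:
    im=snap(n)
    q,r=deck(im); print(n,len(q),r, cv2.boxPoints(r).round(0).tolist())
    for nm,lo,hi,zr in [('ochre',(8,120,60),(25,255,255),(0.125,0.14)),('blue',(100,120,40),(125,255,255),(0.12,0.14)),('white',(0,0,100),(180,60,255),(0.122,0.14)),('turq',(80,120,40),(97,255,255),(0.1,0.14)),('yellow',(20,150,60),(32,255,255),(0.165,0.19)),('knob',(3,150,60),(18,255,255),(0.11,0.16)),('paddle',(0,0,0),(180,80,255),(0.15,0.17))]:
        for a,c,p in blob(im,lo,hi,zr)[:4]:
            rr=cv2.minAreaRect((p[:,:2]*1000).astype(np.float32)); print(nm,a,c,p.mean(0).round(4),np.median(p[:,2]).round(4),np.round(rr[0],1),np.round(rr[1],1),round(rr[2],1))
E
```

```text
top 2786 ((603.10791015625, -111.42572021484375), (216.2615203857422, 398.6719970703125), 2.8471319675445557) [[485.0, 82.0], [505.0, -316.0], [721.0, -305.0], [701.0, 93.0]]
ochre 315 [140.7 242.7] [0.499  0.4064 0.1304] 0.13 [500.2 406.2] [60.9 61.8] 30.6
ochre 138 [319.7 214.4] [ 0.6059 -0.1154  0.1342] 0.1346 [ 607.5 -115.1] [78.6 16.8] 45.0
blue 371 [170.6 271.7] [0.4179 0.3114 0.1292] 0.1292 [417.9 311.5] [60.4 61.3] 69.1
blue 88 [ 70.9 246.5] [0.4796 0.6106 0.1267] 0.1266 [490.8 614.8] [ 32.8 145.6] 83.2
blue 13 [ 51.  269.1] [0.4109 0.6595 0.1267] 0.1245 [411.6 658.2] [ 2.6 29.1] 22.5
white 338 [185.1 233.6] [0.5318 0.2791 0.1294] 0.1293 [531.9 278.7] [60.5 60. ] 11.4
white 148 [235.8 155. ] [0.781  0.1456 0.1303] 0.1307 [786.9 147.5] [51.8 60.2] 13.3
turq 346 [194.4 173.2] [0.7213 0.2688 0.1185] 0.1187 [722.9 270. ] [64.1 60.5] 39.8
yellow 138 [317.4 247.7] [ 0.4989 -0.1099  0.1765] 0.1769 [ 499.3 -110.5] [22.7 50. ] 13.2
knob 360 [140.8 242.5] [0.4998 0.4064 0.1294] 0.1294 [500.8 406.7] [61.  60.8] 41.3
knob 180 [319.5 214.8] [ 0.6052 -0.1149  0.1324] 0.134 [ 607.  -115.2] 
[... 1324 characters left out ...]
urq 241 [352.9 178.8] [0.7273 0.2632 0.1171] 0.1189 [725.4 268.3] [59.5 60.9] 44.3
yellow 116 [227.  202.7] [ 0.504  -0.112   0.1759] 0.1765 [ 502.3 -109.8] [23.1 49.9] 12.9
knob 252 [254.7 230.8] [ 0.6115 -0.118   0.1279] 0.1309 [ 610.1 -115.3] [78.5 23.1] 44.6
knob 173 [318.9 129.4] [0.5032 0.4038 0.1292] 0.1295 [502.3 406.4] [58.5 63.1] 32.5
paddle 1309 [414.5 103.9] [0.7268 0.7116 0.163 ] 0.1633 [722.1 720.4] [188.8 203.1] 23.6
paddle 228 [358.7  96.8] [0.5357 0.6294 0.1598] 0.1596 [528.4 642.4] [194.9  91. ] 23.2
paddle 67 [196.3 411. ] [ 0.8409 -0.6232  0.1599] 0.1605 [ 841.  -624.1] [ 3.3 47.5] 2.6
paddle 64 [229.2 250. ] [ 0.6144 -0.2372  0.1593] 0.16 [ 614.1 -236. ] [31.5 14.8] 15.0
```

Run:
```python
from h import *
s=telemetry.get_state(); M=R.from_rotvec(s['tool_rot']).as_matrix(); print(M.round(4))
from m import *
for n in ['top','scene']:
    im=snap(n)
    p=[b for b in blob(im,(3,150,60),(18,255,255),(0.125,0.15)) if abs(b[2][:,1].mean()+.115)<.03][0][2]
    q=p[:,:2]-p[:,:2].mean(0); w,V=np.linalg.eigh(q.T@q); a=np.arctan2(V[1,1],V[0,1]); print(n,'wing',np.degrees(a)%180, (a%np.pi))
    if n=='scene':
        q,r=deck(im);
```

```text
[[-3.000e-04  9.569e-01  2.905e-01]
 [ 8.000e-04  2.905e-01 -9.569e-01]
 [-1.000e+00 -1.000e-04 -9.000e-04]]
top wing 45.20831046764016 0.7890338669241381
scene wing 44.12390615090504 0.7701074411742708
```

Run:
```python
import cv2
for n,(x0,x1,y0,y1) in {'top':(240,390,170,280),'scene':(180,330,170,310)}.items():
    i=cv2.imread(f'pics/{n}0.png')[y0:y1,x0:x1]; cv2.imwrite(f'pics/{n}_z.png',cv2.resize(i,None,fx=4,fy=4,interpolation=cv2.INTER_CUBIC))
```

```text
(no output)
```

View pics/top_z.png

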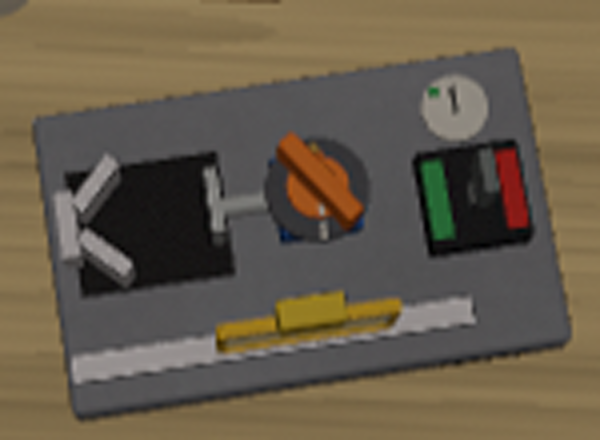

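View pics/scene_z.png

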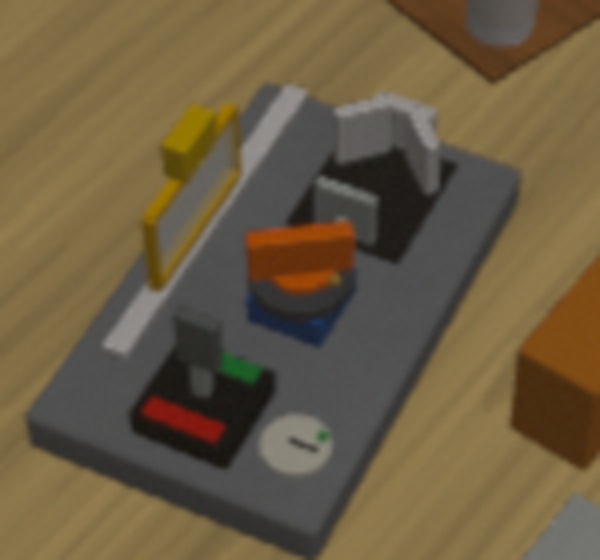

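```bash
python3 -m creep '[{"fingers":1,"x":-1,"y":0,"z":0,"twist":0},{"fingers":1,"x":-2,"y":0,"z":0,"twist":0},{"fingers":1,"x":-3,"y":0,"z":0,"twist":0},{"fingers":1,"x":-3.5,"y":0.7,"z":-0.4,"twist":-1},{"fingers":1,"x":-3.5,"y":1.4,"z":-0.8,"twist":-2.2},{"fingers":1,"x":-3.5,"y":2.2,"z":-1.3,"twist":-3.6},{"fingers":1,"x":-3.5,"y":3.1,"z":-1.8,"twist":-5},{"fingers":1,"x":-3.5,"y":4,"z":-2.4,"twist":-6.4},{"fingers":1,"x":-3.5,"y":4.9,"z":-3,"twist":-7.8},{"fingers":1,"x":-3.5,"y":5.8,"z":-3.5,"twist":-9.2},{"fingers":1,"x":-3.5,"y":6.7,"z":-4,"twist":-10.6},{"fingers":1,"x":-3.5,"y":7.6,"z":-4.6,"twist":-12},{"fingers":1,"x":-3.5,"y":8.5,"z":-5.1,"twist":-13.4},{"fingers":1,"x":-3.5,"y":9.3,"z":-5.6,"twist":-14.8},{"fingers":1,"x":-3.5,"y":10,"z":-6.1,"twist":-16.1},{"fingers":1,"x":-3.5,"y":10.4,"z":-6.4,"twist":-16.86},{"fingers":1,"x":-3.5,"y":10.6,"z":-6.5,"twist":-16.86}]'
cat > st.py <<'E'
from h import *
s=telemetry.get_state(); M=R.from_rotvec(s['tool_rot']).as_matrix()
print('t',s['time'],'pos',s['position'].round(4),'w',round(s['grip_width'],3),'F',s['ft_force'].round(2),'T',s['torque'].round(3))
print('y',M[:,1].round(4),'z',M[:,2].round(4),'xz',M[2,0].round(4),'zang',np.degrees(np.arctan2(M[1,2],M[0,2])).round(2),'q',s['joint_positions'].round(2))
O=np.array([.5837,-.0906]);a=0.195;X=np.array([np.cos(a),np.sin(a)]);Y=np.array([-X[1],X[0]])
p=s['position'][:2]-O; print('mixer mm',(p@X*1e3).round(1),(p@Y*1e3).round(1),'zang in mixer',(np.degrees(np.arctan2(M[1,2],M[0,2])-a)).round(2))
def go(t):
    d=(np.array(t)-s['position']); print('to',np.round(t,4),'units xyz',(M.T@d/0.04).round(3),'dist',np.linalg.norm(d).round(3))
def mix(x,y,z): 
    w=O+X*x/1e3+Y*y/1e3; return [w[0],w[1],z]
E
python3 -c "
from st import *
go([.5015,.4064,.26])"
```

```text
time: 1.77
position: [0.5212, -0.2454, 0.3281]
tool_rot: [-0.159, 1.564, 0.161]
ft_force: [0.2, 0.9, 0.6]
grip_width: 0.997
t 1.7667 pos [ 0.5212 -0.2454  0.3281] w 0.997 F [0.19 0.87 0.59] T [-0.017 -0.101 -0.008]
y [-0.2022  0.9793  0.0011] z [0.9793 0.2022 0.0013] xz -1.0 zang 11.67 q [ 0.84  0.17 -0.52  1.38  0.08  1.61  0.54]
mixer mm -91.3 -139.7 zang in mixer 0.49
to [0.5015 0.4064 0.26  ] units xyz [ 1.724 16.056  2.811] dist 0.656
```

```bash
python3 -m creep '[{"fingers":1,"x":0,"y":0.4,"z":0,"twist":0.1},{"fingers":1,"x":0,"y":1.2,"z":0.2,"twist":0.1},{"fingers":1,"x":0,"y":2.2,"z":0.4,"twist":0.1},{"fingers":1,"x":0,"y":3.2,"z":0.6,"twist":0.1},{"fingers":1,"x":0,"y":4.2,"z":0.8,"twist":0.1},{"fingers":1,"x":0,"y":5.2,"z":1,"twist":0.1},{"fingers":1,"x":0,"y":6.2,"z":1.1,"twist":0.1},{"fingers":1,"x":0,"y":7.2,"z":1.3,"twist":0.1},{"fingers":1,"x":0,"y":8.2,"z":1.5,"twist":0.1},{"fingers":1,"x":0,"y":9.2,"z":1.7,"twist":0.1},{"fingers":1,"x":0.2,"y":10.2,"z":1.8,"twist":0.1},{"fingers":1,"x":0.4,"y":11.2,"z":2,"twist":0.1},{"fingers":1,"x":0.6,"y":12.2,"z":2.2,"twist":0.1},{"fingers":1,"x":0.8,"y":13.2,"z":2.4,"twist":0.1},{"fingers":1,"x":1,"y":14.1,"z":2.5,"twist":0.1},{"fingers":1,"x":1.2,"y":15,"z":2.65,"twist":0.1},{"fingers":1,"x":1.5,"y":15.7,"z":2.8,"twist":0.1},{"fingers":1,"x":1.7,"y":16.05,"z":2.8,"twist":0.1},{"fingers":1,"x":1.7,"y":16.05,"z":2.8,"twist":0.1}]'
python3 -c "
from st import *
from m import *
im=snap('wrist','w1.png'); print(im['xyz'])
for n in ['wrist','top','scene']:
  for b in blob(snap(n),(8,120,60),(25,255,255),(.122,.14)):
    if abs(b[2][:,1].mean()-.4)<.06: print(n,b[0],b[2].mean(0),cv2.minAreaRect((b[2][:,:2]*1000).astype(np.float32)))
go([.5015,.4064,.083])"
```

```text
time: 3.35
position: [0.5022, 0.4037, 0.257]
tool_rot: [-0.149, 1.57, 0.148]
ft_force: [-0.7, -0.1, 0.3]
grip_width: 0.997
t 3.35 pos [0.5022 0.4037 0.257 ] w 0.997 F [-0.69 -0.1   0.3 ] T [-0.03  -0.133  0.051]
y [-1.880e-01  9.822e-01  1.000e-04] z [ 0.9822  0.188  -0.0045] xz -1.0 zang 10.84 q [-0.05  0.43 -0.93  1.33  0.34  1.55 -0.75]
mixer mm 15.8 500.8 zang in mixer -0.34
[0.48840213 0.47875872 0.45379136]
wrist 3141 [0.49779667 0.40805637 0.12997295] ((498.07666015625, 406.9934387207031), (62.724239349365234, 62.785762786865234), 29.000635147094727)
scene 165 [0.50264225 0.4053618  0.12922871] ((501.7936096191406, 407.2826843261719), (62.24339294433594, 65.12429809570312), 57.38343811035156)
to [0.5015 0.4064 0.083 ] units xyz [4.349 0.068 0.015] dist 0.174
```

View pics/w1.png

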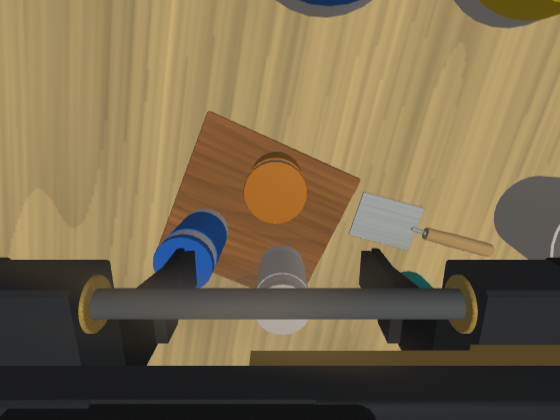

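Wrist view: the ochre lid sits at (275,193), centred between the fingers (midline col ≈ 277); blue (185,260) and white (283,310) are clear of the finger paths. Descending.

```bash
python3 -m creep '[{"fingers":1,"x":0.6,"y":0.05,"z":-0.05,"twist":0},{"fingers":1,"x":1.3,"y":0.05,"z":-0.05,"twist":0},{"fingers":1,"x":1.9,"y":0.05,"z":-0.05,"twist":0},{"fingers":1,"x":2.3,"y":0.05,"z":-0.05,"twist":0},{"fingers":1,"x":2.5,"y":0.05,"z":-0.05,"twist":0},{"fingers":1,"x":2.5,"y":0.05,"z":-0.05,"twist":0},{"fingers":1,"x":2.5,"y":0.05,"z":-0.05,"twist":0}]'
python3 -c "
from st import *
go([.5,.4068,.083])"
```

```text
time: 4.13
position: [0.5031, 0.4022, 0.1609]
tool_rot: [-0.145, 1.565, 0.145]
ft_force: [0.1, 0.3, 0.7]
grip_width: 1.003
t 4.1333 pos [0.5031 0.4022 0.1609] w 1.003 F [0.12 0.35 0.68] T [ 0.04  -0.12  -0.021]
y [-1.833e-01  9.831e-01 -1.000e-04] z [0.9831 0.1833 0.0014] xz -1.0 zang 10.56 q [-0.04  0.47 -0.91  1.48  0.37  1.37 -0.79]
mixer mm 16.4 499.1 zang in mixer -0.61
to [0.5    0.4068 0.083 ] units xyz [ 1.947  0.126 -0.058] dist 0.078
```

```bash
python3 -m creep '[{"fingers":1,"x":0.4,"y":0.13,"z":-0.06,"twist":-0.1},{"fingers":1,"x":1,"y":0.13,"z":-0.06,"twist":-0.1},{"fingers":1,"x":1.6,"y":0.13,"z":-0.06,"twist":-0.1},{"fingers":1,"x":1.9,"y":0.13,"z":-0.06,"twist":-0.1},{"fingers":1,"x":1.95,"y":0.13,"z":-0.06,"twist":-0.1},{"fingers":1,"x":1.95,"y":0.13,"z":-0.06,"twist":-0.1}]'
python3 -c "
from st import *
im=snap('wrist','w2.png')
go([.5,.4068,.083])"
```

```text
time: 4.63
position: [0.4991, 0.4078, 0.0824]
tool_rot: [-0.153, 1.565, 0.153]
ft_force: [0.4, 0.5, -0.2]
grip_width: 1.001
t 4.6333 pos [0.4991 0.4078 0.0824] w 1.001 F [ 0.38  0.54 -0.19] T [ 0.025 -0.115  0.004]
y [-1.936e-01  9.811e-01  2.000e-04] z [9.811e-01 1.936e-01 3.000e-04] xz -1.0 zang 11.16 q [-0.07  0.53 -0.88  1.57  0.42  1.25 -0.82]
mixer mm 13.5 505.4 zang in mixer -0.01
to [0.5    0.4068 0.083 ] units xyz [-0.014 -0.029  0.018] dist 0.001
```

View pics/w2.png

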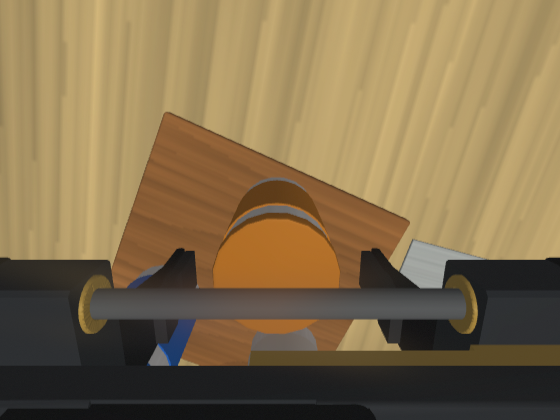

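Lid centred at (277,272), symmetric between the fingers at (195,270) and (361,270). Closing.

```bash
python3 -m creep '[{"fingers":0.6},{"fingers":0.6},{"fingers":0.6},{"fingers":0.6},{"fingers":0.6},{"fingers":0.6},{"fingers":0.6}]' 35
python3 -m creep '[{"fingers":0.6,"x":-0.2},{"fingers":0.6,"x":-0.6},{"fingers":0.6,"x":-1.2},{"fingers":0.6,"x":-1.9},{"fingers":0.6,"x":-2.6},{"fingers":0.6,"x":-3.2},{"fingers":0.6,"x":-3.5},{"fingers":0.6,"x":-3.5},{"fingers":0.6,"x":-3.5}]'
python3 -c "
from st import *
im=snap('scene','s3.png')
im=snap('wrist','w3.png')
go(mix(20,102,.27));go([.4991,.4078,.0824]);print(mix(20,102,.123))"
```

```text
t 4.6833 pos [0.4994 0.4084 0.0833] w 0.999 F [-1.44 -0.98  1.1 ] T [-0.028 -0.119  0.031]
y [-0.1936  0.9811  0.001 ] z [0.9811 0.1936 0.0016] xz -1.0 zang 11.16 q [-0.07  0.53 -0.88  1.57  0.42  1.25 -0.82]
mixer mm 14.0 505.9 zang in mixer -0.01
to [0.5836 0.0133 0.27  ] units xyz [ -4.676 -10.093   0.16 ] dist 0.445
to [0.4991 0.4078 0.0824] units xyz [ 0.023 -0.014 -0.01 ] dist 0.001
[np.float64(0.5835567668248245), np.float64(0.013342192993305302), 0.123]$[0]: bad value
$[0]: bad value
```

View pics/w3.png

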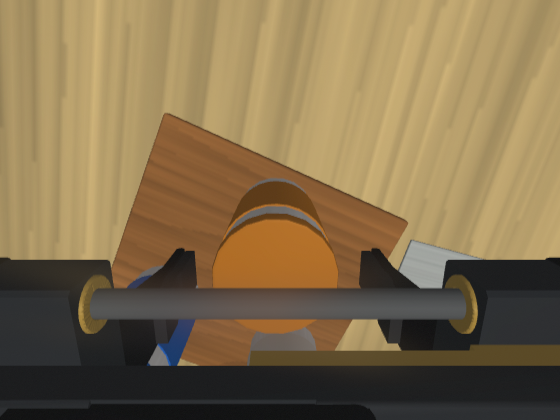

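View pics/s3.png

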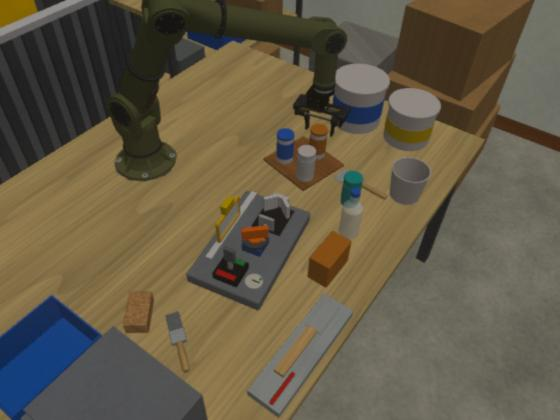

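Both calls were refused because every row needs all five keys, and nothing moved; the images show the tin still standing between open fingers. Resending with full rows.

```bash
python3 -m creep '[{"fingers":0.6,"x":0,"y":0,"z":0,"twist":0},{"fingers":0.6,"x":0,"y":0,"z":0,"twist":0},{"fingers":0.6,"x":0,"y":0,"z":0,"twist":0},{"fingers":0.6,"x":0,"y":0,"z":0,"twist":0},{"fingers":0.6,"x":0,"y":0,"z":0,"twist":0},{"fingers":0.6,"x":0,"y":0,"z":0,"twist":0},{"fingers":0.6,"x":0,"y":0,"z":0,"twist":0}]' 35
```

```text
time: 5.37
position: [0.4985, 0.4079, 0.082]
tool_rot: [-0.153, 1.565, 0.153]
ft_force: [-0.2, -0.9, 2.2]
grip_width: 0.725
```

```bash
python3 -m creep '[{"fingers":0.6,"x":-0.1,"y":0,"z":0,"twist":0},{"fingers":0.6,"x":-0.4,"y":0,"z":0,"twist":0},{"fingers":0.6,"x":-0.9,"y":0,"z":0,"twist":0},{"fingers":0.6,"x":-1.6,"y":0,"z":0,"twist":0},{"fingers":0.6,"x":-2.4,"y":0,"z":0,"twist":0},{"fingers":0.6,"x":-3.2,"y":0,"z":0,"twist":0},{"fingers":0.6,"x":-3.8,"y":0,"z":0,"twist":0},{"fingers":0.6,"x":-4.2,"y":0,"z":0,"twist":0},{"fingers":0.6,"x":-4.3,"y":0,"z":0,"twist":0},{"fingers":0.6,"x":-4.3,"y":0,"z":0,"twist":0}]'
python3 -c "
from st import *
im=snap('scene','s3.png')
go(mix(20,102,.24))"
```

```text
time: 6.2
position: [0.4988, 0.4084, 0.2552]
tool_rot: [-0.153, 1.564, 0.154]
ft_force: [0.5, 0.9, -3.8]
grip_width: 0.726
t 6.2 pos [0.4988 0.4084 0.2552] w 0.726 F [ 0.48  0.86 -3.76] T [-0.022 -0.082  0.043]
y [-1.943e-01  9.809e-01  9.000e-04] z [0.9809 0.1943 0.0018] xz -1.0 zang 11.2 q [-0.06  0.42 -0.93  1.34  0.34  1.54 -0.76]
mixer mm 13.3 506.0 zang in mixer 0.03
to [0.5836 0.0133 0.24  ] units xyz [  0.37  -10.099   0.16 ] dist 0.404
```

View pics/s3.png

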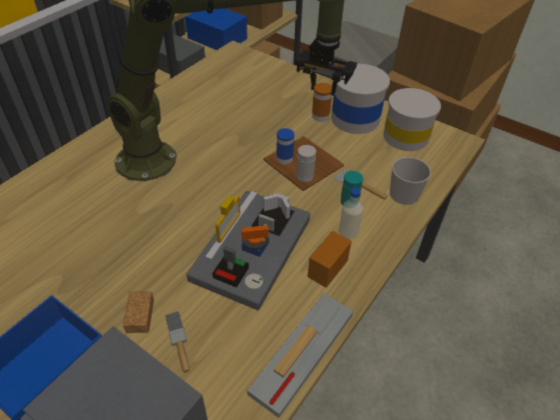

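The tin is held upright at (322,100), with blue and white standing undisturbed at (285,145) and (306,163). Carrying it to above the cradle.

```bash
python3 -m creep '[{"fingers":0.6,"x":0,"y":-0.2,"z":0,"twist":0},{"fingers":0.6,"x":0,"y":-0.7,"z":0,"twist":0},{"fingers":0.6,"x":0,"y":-1.4,"z":0,"twist":0},{"fingers":0.6,"x":0,"y":-2.2,"z":0,"twist":0},{"fingers":0.6,"x":0,"y":-3,"z":0.05,"twist":0},{"fingers":0.6,"x":0,"y":-3.9,"z":0.05,"twist":0},{"fingers":0.6,"x":0,"y":-4.8,"z":0.1,"twist":0},{"fingers":0.6,"x":0,"y":-5.7,"z":0.1,"twist":0},{"fingers":0.6,"x":0,"y":-6.6,"z":0.1,"twist":0},{"fingers":0.6,"x":0,"y":-7.5,"z":0.15,"twist":0},{"fingers":0.6,"x":0,"y":-8.3,"z":0.15,"twist":0},{"fingers":0.6,"x":0,"y":-9,"z":0.15,"twist":0},{"fingers":0.6,"x":0,"y":-9.6,"z":0.15,"twist":0},{"fingers":0.6,"x":0,"y":-10,"z":0.15,"twist":0},{"fingers":0.6,"x":0,"y":-10.1,"z":0.15,"twist":0},{"fingers":0.6,"x":0,"y":-10.1,"z":0.15,"twist":0},{"fingers":0.6,"x":0,"y":-10.1,"z":0.15,"twist":0}]'
python3 -c "
from st import *
from m import *
im=snap('scene','s4.png'); im2=snap('wrist','w4.png'); snap('top','t4.png')
for n,i in [('scene',im),('wrist',im2)]:
  for b in blob(i,(8,120,60),(25,255,255),(.26,.33)):
    print(n,b[0],b[2].mean(0),cv2.minAreaRect((b[2][:,:2]*1000).astype(np.float32)))
go(mix(20,102,.135))"
```

```text
time: 7.67
position: [0.5821, 0.0139, 0.253]
tool_rot: [-0.153, 1.567, 0.155]
ft_force: [-0.7, 0.8, -2.9]
grip_width: 0.726
t 7.6667 pos [0.5821 0.0139 0.253 ] w 0.726 F [-0.69  0.76 -2.92] T [ 0.113 -0.102 -0.028]
y [-0.195   0.9808  0.0016] z [ 0.9808  0.195  -0.0015] xz -1.0 zang 11.25 q [ 0.62  0.24 -0.81  1.5   0.17  1.48 -0.  ]
mixer mm 18.6 102.8 zang in mixer 0.07
scene 300 [0.58478642 0.00917273 0.29987106] ((580.9625244140625, 12.274147033691406), (57.84621047973633, 67.54075622558594), 37.13515853881836)
scene 69 [ 0.59836389 -0.00545206  0.26690319] ((597.83447265625, -1.2510452270507812), (62.91259002685547, 29.99977684020996), 36.974220275878906)
wrist 8603 [0.57921472 0.02758477 0.29843012] ((579.2622680664062, 27.283241271972656), (63.582984924316406, 37.224815368652344), 11.519519805908203)
wrist 841 [ 0.5868824  -0.01108053  0.3013525 ] ((587.2076416015625, -11.575512886047363), (42.31870651245117, 9.329657554626465), 11.747966766357422)
to [0.5836 0.0133 0.135 ] units xyz [ 2.949 -0.026  0.038] dist 0.118
```

View pics/w4.png

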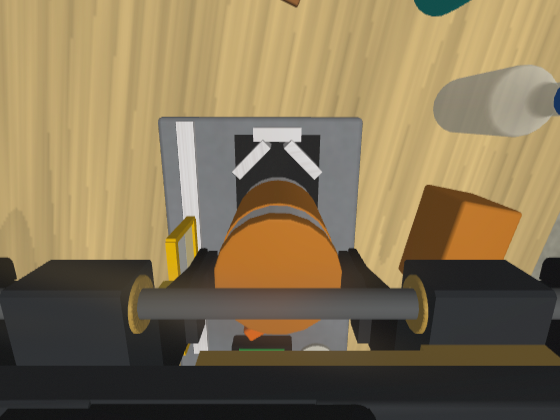

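View pics/s4.png

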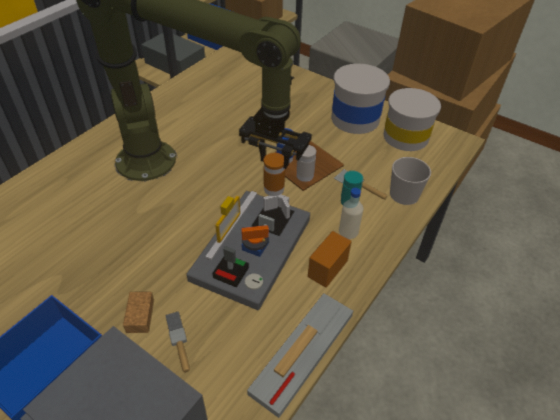

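```bash
python3 -c "
from st import *
from m import *
im=snap('wrist'); 
O2=s['position'][:2]
b=[x for x in blob(im,(5,120,60),(25,255,255),(.285,.33))]
q=np.vstack([x[2] for x in b]); q=q[q[:,2]>.292]
e=(q[:,:2]-O2)*1e3; Yt=M[:2,1]/np.linalg.norm(M[:2,1]);Zt=M[:2,2]/np.linalg.norm(M[:2,2])
print('lid z',np.median(q[:,2]),'along y',np.percentile(e@Yt,[.3,99.7]),'along z',np.percentile(e@Zt,[.3,99.7]))
P=cloud(im); z=P[...,2]; px=im['pixels'].astype(int); sat=px.max(-1)-px.min(-1)
m=(abs(z-.05)<.006)&(sat<30)
q=P[m][:,:2]; e=(q-O2)*1e3; print('deck +y edge',np.percentile(e@Yt,99.8),'x edges',np.percentile((e@Zt)[e@Yt>30],[.2,99.8]))
m=(abs(z-.105)<.004)&(px.min(-1)>90)&(sat<40); e=(P[m][:,:2]-O2)*1e3; print('cheek tops n',m.sum(),'y',np.percentile(e@Yt,[1,99]),'x',np.percentile(e@Zt,[1,99]))
"
```

```text
t 7.8167 pos [0.5825 0.0149 0.2538] w 0.732 F [-0.24  0.63 -3.11] T [-0.053 -0.139  0.047]
y [-1.972e-01  9.804e-01  6.000e-04] z [ 9.804e-01  1.972e-01 -1.000e-04] xz -1.0 zang 11.38 q [ 0.62  0.23 -0.82  1.5   0.17  1.48 -0.  ]
mixer mm 19.2 103.8 zang in mixer 0.2
lid z 0.3017897028306475 along y [-31.11814233  31.01151055] along z [-31.11457322  30.36857994]
deck +y edge 111.55634824791404 x edges [-139.44254846  212.29242952]
cheek tops n 1412 y [-78.70161895 117.4688588 ] x [-104.15445227  214.48388007]
```

```bash
python3 -c "
from st import *
from m import *
im=snap('wrist'); O2=s['position'][:2]
Yt=M[:2,1]/np.linalg.norm(M[:2,1]);Zt=M[:2,2]/np.linalg.norm(M[:2,2])
P=cloud(im); z=P[...,2]; e=(P[...,:2]-O2)*1e3; ey=e@Yt; ez=e@Zt
m=(z>.044)&(z<.07)&(ey>20)&(ey<130)&(abs(ez)<170)
n,l,st_,c=cv2.connectedComponentsWithStats(m.astype(np.uint8)); k=1+np.argmax(st_[1:,4]); q=l==k
print(st_[k],np.percentile(ey[q],[1,99,99.8]),np.percentile(ez[q],[.2,1,99,99.8]),np.median(z[q]))
m=(z>.1)&(z<.11)&(ey>15)&(ey<90)&(abs(ez)<60); q=m
print(q.sum(),np.percentile(ey[q],[1,99]),np.percentile(ez[q],[1,50,99]),z[q].mean())
"
```

```text
t 7.8667 pos [0.5826 0.0147 0.2539] w 0.724 F [-1.47 -0.11 -4.16] T [ 0.012 -0.123  0.01 ]
y [-1.970e-01  9.804e-01  3.000e-04] z [9.804e-01 1.970e-01 1.000e-04] xz -1.0 zang 11.36 q [ 0.62  0.23 -0.81  1.5   0.17  1.48 -0.  ]
mixer mm 19.3 103.5 zang in mixer 0.19
[ 158  117  204   51 7855] [20.30279593 76.57684724 76.58237793] [-139.87611918 -137.92342727   95.09639442   97.16038754] 0.05015115303905959
1047 [16.40919829 53.04929029] [-45.58986727  -9.04473134  42.52676307] 0.10497228169012762
```

```bash
python3 -m creep '[{"fingers":0.6,"x":0.2,"y":-0.04,"z":0,"twist":0},{"fingers":0.6,"x":0.6,"y":-0.04,"z":0,"twist":0},{"fingers":0.6,"x":1.1,"y":-0.04,"z":0,"twist":0},{"fingers":0.6,"x":1.6,"y":-0.04,"z":0,"twist":0},{"fingers":0.6,"x":2.1,"y":-0.04,"z":0,"twist":0},{"fingers":0.6,"x":2.5,"y":-0.04,"z":0,"twist":0},{"fingers":0.6,"x":2.8,"y":-0.04,"z":0,"twist":0},{"fingers":0.6,"x":3,"y":-0.04,"z":0,"twist":0},{"fingers":0.6,"x":3,"y":-0.04,"z":0,"twist":0},{"fingers":0.6,"x":3,"y":-0.04,"z":0,"twist":0}]'
python3 -c "
from st import *
go(mix(20,102,.1225))"
```

```text
time: 8.75
position: [0.5833, 0.0112, 0.134]
tool_rot: [-0.153, 1.565, 0.154]
ft_force: [0.8, 0.6, -3.4]
grip_width: 0.724
t 8.75 pos [0.5833 0.0112 0.134 ] w 0.724 F [ 0.81  0.58 -3.36] T [-0.006 -0.134  0.053]
y [-1.943e-01  9.809e-01  1.000e-04] z [0.9809 0.1943 0.    ] xz -1.0 zang 11.2 q [ 0.61  0.3  -0.8   1.67  0.23  1.26 -0.04]
mixer mm 19.4 99.9 zang in mixer 0.03
to [0.5836 0.0133 0.1225] units xyz [0.286 0.052 0.016] dist 0.012
```

```bash
python3 -m creep '[{"fingers":0.6,"x":0.06,"y":0.05,"z":0,"twist":0},{"fingers":0.6,"x":0.12,"y":0.05,"z":0,"twist":0},{"fingers":0.6,"x":0.17,"y":0.05,"z":0,"twist":0},{"fingers":0.6,"x":0.21,"y":0.05,"z":0,"twist":0},{"fingers":0.6,"x":0.24,"y":0.05,"z":0,"twist":0},{"fingers":0.6,"x":0.24,"y":0.05,"z":0,"twist":0}]'
python3 -m creep '[{"fingers":0.6,"x":0.02,"y":0,"z":0,"twist":0},{"fingers":0.6,"x":0.04,"y":0,"z":0,"twist":0},{"fingers":0.6,"x":0.04,"y":0,"z":0,"twist":0}]'
python3 -c "
from st import *
go(mix(20,102,.1225))"
```

```text
time: 9.25
position: [0.5827, 0.0129, 0.124]
tool_rot: [-0.153, 1.566, 0.153]
ft_force: [-0.1, -0.2, -4.0]
grip_width: 0.726
time: 9.5
position: [0.5828, 0.013, 0.1225]
tool_rot: [-0.153, 1.566, 0.153]
ft_force: [0.7, -0.8, -4.6]
grip_width: 0.726
t 9.5 pos [0.5828 0.013  0.1225] w 0.726 F [ 0.66 -0.84 -4.57] T [-0.018 -0.112 -0.008]
y [-0.1941  0.981  -0.    ] z [ 9.810e-01  1.941e-01 -2.000e-04] xz -1.0 zang 11.19 q [ 0.6   0.31 -0.79  1.69  0.23  1.24 -0.05]
mixer mm 19.1 101.8 zang in mixer 0.02
to [0.5836 0.0133 0.1225] units xyz [0.    0.005 0.021] dist 0.001
```

Still carrying the full weight (−4.5 N). Continuing down in 1 mm steps.

```bash
python3 -m creep '[{"fingers":0.6,"x":0.02,"y":0,"z":0,"twist":0},{"fingers":0.6,"x":0.03,"y":0,"z":0,"twist":0},{"fingers":0.6,"x":0.03,"y":0,"z":0,"twist":0}]'
python3 -m creep '[{"fingers":0.6,"x":0.02,"y":0,"z":0,"twist":0},{"fingers":0.6,"x":0.03,"y":0,"z":0,"twist":0},{"fingers":0.6,"x":0.03,"y":0,"z":0,"twist":0}]'
```

```text
time: 9.75
position: [0.583, 0.013, 0.1219]
tool_rot: [-0.154, 1.565, 0.153]
ft_force: [-1.5, 0.1, 0.9]
grip_width: 0.727
time: 10.0
position: [0.5831, 0.013, 0.122]
tool_rot: [-0.154, 1.565, 0.152]
ft_force: [-4.0, -0.9, 7.2]
grip_width: 0.725
```

Touched down (+7 N). Releasing.

```bash
python3 -m creep '[{"fingers":0.78,"x":-0.02,"y":0,"z":0,"twist":0},{"fingers":0.85,"x":-0.02,"y":0,"z":0,"twist":0},{"fingers":0.95,"x":-0.02,"y":0,"z":0,"twist":0},{"fingers":1,"x":-0.02,"y":0,"z":0,"twist":0},{"fingers":1,"x":-0.02,"y":0,"z":0,"twist":0},{"fingers":1,"x":-0.02,"y":0,"z":0,"twist":0},{"fingers":1,"x":-0.02,"y":0,"z":0,"twist":0}]'
python3 -c "
from st import *
im=snap('wrist','w5.png')"
```

```text
time: 10.58
position: [0.5828, 0.013, 0.1209]
tool_rot: [-0.153, 1.565, 0.153]
ft_force: [-0.3, -0.2, -0.0]
grip_width: 0.991
t 10.5833 pos [0.5828 0.013  0.1209] w 0.991 F [-0.28 -0.24 -0.02] T [ 0.008 -0.039 -0.005]
y [-1.941e-01  9.810e-01  1.000e-04] z [ 9.810e-01  1.941e-01 -1.000e-04] xz -1.0 zang 11.19 q [ 0.6   0.31 -0.79  1.69  0.24  1.24 -0.05]
mixer mm 19.2 101.8 zang in mixer 0.02
```

View pics/w5.png

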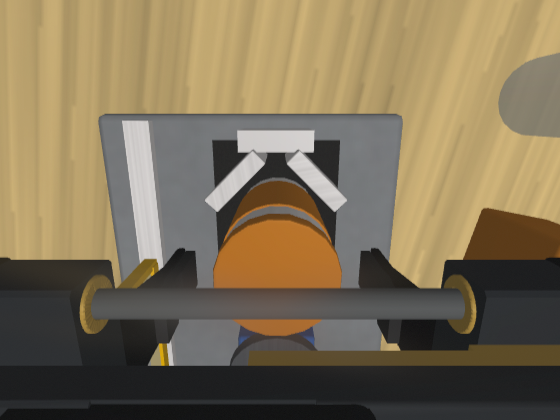

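Tin free and upright, lid at (278,272), vee cheeks symmetric about col 277. Rising and moving over the knob.

```bash
python3 -m creep '[{"fingers":1,"x":-0.2,"y":0,"z":0,"twist":0},{"fingers":1,"x":-0.7,"y":0,"z":0,"twist":0},{"fingers":1,"x":-1.5,"y":0,"z":0,"twist":0},{"fingers":1,"x":-2.2,"y":0,"z":0,"twist":0},{"fingers":1,"x":-2.8,"y":-0.2,"z":0,"twist":1},{"fingers":1,"x":-2.8,"y":-0.7,"z":0,"twist":2.3},{"fingers":1,"x":-2.8,"y":-1.3,"z":0,"twist":3.7},{"fingers":1,"x":-2.8,"y":-1.9,"z":0,"twist":5.1},{"fingers":1,"x":-2.8,"y":-2.5,"z":0,"twist":6.5},{"fingers":1,"x":-2.8,"y":-2.9,"z":0,"twist":7.9},{"fingers":1,"x":-2.8,"y":-3.2,"z":0.02,"twist":9.3},{"fingers":1,"x":-2.8,"y":-3.3,"z":0.02,"twist":10.6},{"fingers":1,"x":-2.8,"y":-3.3,"z":0.02,"twist":11.3},{"fingers":1,"x":-2.8,"y":-3.3,"z":0.02,"twist":11.3},{"fingers":1,"x":-2.8,"y":-3.3,"z":0.02,"twist":11.3}]'
python3 -c "
from st import *
from m import *
im=snap('wrist','w6.png');im2=snap('scene','s6.png')
for n,i in [('w',im),('s',im2)]:
  for b in blob(i,(3,150,60),(18,255,255),(0.125,0.145))[:3]:
    p=b[2]; q=p[:,:2]-p[:,:2].mean(0); w,V=np.linalg.eigh(q.T@q); a=np.degrees(np.arctan2(V[1,1],V[0,1]))%180
    r=cv2.minAreaRect((p[:,:2]*1000).astype(np.float32)); print(n,b[0],b[1],a,r, 'rel tool', (M[:2,1:].T@(np.array(r[0])/1e3-s['position'][:2])).round(4))
  for b in blob(i,(8,120,60),(25,255,255),(.162,.18))[:3]: print(n,'tin',b[0],np.round(b[2].mean(0),4),cv2.minAreaRect((b[2][:,:2]*1000).astype(np.float32)))
print(mix(20,110,.05))
go(mix(20,-30,.109))"
```

```text
time: 11.88
position: [0.6093, -0.116, 0.2335]
tool_rot: [0.616, 1.481, -0.616]
ft_force: [-0.0, 0.4, 0.3]
grip_width: 0.999
t 11.8833 pos [ 0.6093 -0.116   0.2335] w 0.999 F [-0.02  0.41  0.28] T [-0.057 -0.085  0.018]
y [7.093e-01 7.049e-01 3.000e-04] z [ 7.049e-01 -7.093e-01  3.000e-04] xz -1.0 zang -45.18 q [ 0.63  0.29 -0.61  1.44  0.17  1.46 -0.76]
mixer mm 20.2 -29.9 zang in mixer -56.35
w 1439 [274.9 202.8] 44.923798783251755 ((606.81591796875, -114.709228515625), (78.20976257324219, 15.31689739227295), 45.045555114746094) rel tool [-0.0009 -0.0027]
w 445 [178.8 121.9] 47.64784215105787 ((597.724853515625, -1.0474700927734375), (60.384124755859375, 23.557212829589844), 49.52801513671875) rel tool [ 0.0728 -0.0897]
w tin 5837 [0.5839 0.0118 0.1698] ((582.5713500976562, 11.9847412109375), (61.96094512939453, 63.596092224121094), 45.0586051940918)
w tin 23 [ 0.4949 -0.1332  0.1779] ((494.7809753417969, -133.2016143798828), (3.3453269004821777, 7.897417068481445), 41.61420440673828)
s 153 [254.6 229. ] 44.36192498374254 ((610.0276489257812, -115.37709045410156), (77.9586410522461, 21.285236358642578), 47.48598098754883) rel tool [0.0009 0.0001]
s 63 [273.3 206.4] 29.562415367703466 ((596.3373413085938, -7.820037841796875), (57.009498596191406, 22.12497329711914), 27.782596588134766) rel tool [ 0.067  -0.0859]
s tin 462 [0.6636 1.3096 0.1713] ((730.641845703125, 1384.1292724609375), (625.6038818359375, 304.8812561035156), 45.87284851074219)
s tin 144 [0.5966 0.0185 0.1693] ((596.02734375, 20.499977111816406), (36.86268615722656, 70.74623107910156), 30.534805297851562)
s tin 114 [ 0.5046 -0.1128  0.1734] ((501.5247497558594, -108.33187866210938), (23.33224105834961, 54.44607925415039), 13.051368713378906)
[np.float64(0.5820066345451251), np.float64(0.021190574349701924), 0.05]
to [ 0.6091 -0.1162  0.109 ] units xyz [ 3.113e+00 -8.000e-03 -1.000e-03] dist 0.125
```

View pics/w6.png

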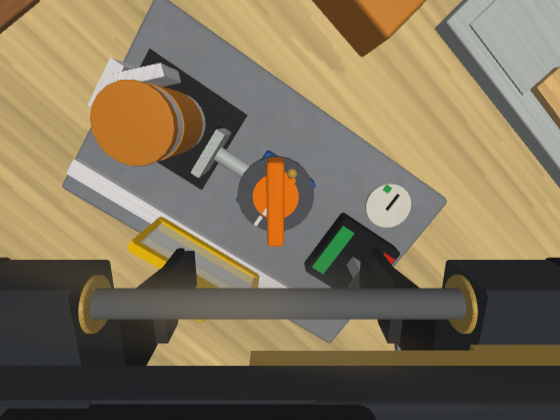

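View pics/s6.png

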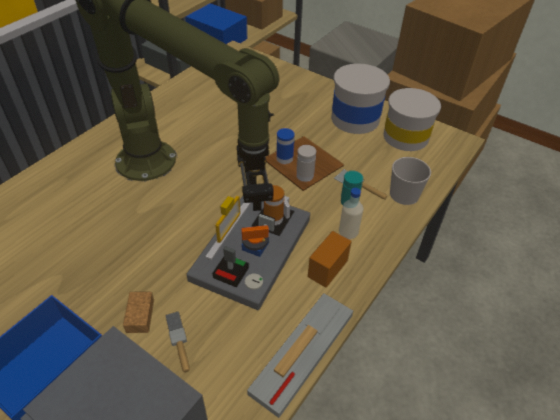

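Wrist view: wing vertical at col 276 (rows 157–246), i.e. exactly across the jaws; tin stands at (135,122) between jaw and vee. Descending on the knob.

```bash
python3 -m creep '[{"fingers":0.6,"x":0.4,"y":-0.01,"z":-0.03,"twist":0},{"fingers":0.6,"x":1,"y":-0.01,"z":-0.03,"twist":0},{"fingers":0.6,"x":1.7,"y":-0.01,"z":-0.03,"twist":0},{"fingers":0.6,"x":2.3,"y":-0.01,"z":-0.03,"twist":0},{"fingers":0.6,"x":2.8,"y":-0.01,"z":-0.03,"twist":0},{"fingers":0.6,"x":3.05,"y":-0.01,"z":-0.03,"twist":0},{"fingers":0.6,"x":3.08,"y":-0.01,"z":-0.03,"twist":0},{"fingers":0.6,"x":3.08,"y":-0.01,"z":-0.03,"twist":0}]'
python3 -c "
from st import *
im=snap('wrist','w7.png')
go([.6083,-.1156,.110])"
```

```text
time: 12.65
position: [0.6082, -0.1156, 0.11]
tool_rot: [0.618, 1.481, -0.617]
ft_force: [-0.2, -0.2, 0.8]
grip_width: 0.609
t 12.65 pos [ 0.6082 -0.1156  0.11  ] w 0.609 F [-0.2  -0.2   0.76] T [-0.027 -0.099 -0.009]
y [0.7104 0.7038 0.    ] z [ 7.038e-01 -7.104e-01 -2.000e-04] xz -1.0 zang -45.26 q [ 0.63  0.36 -0.6   1.61  0.21  1.23 -0.8 ]
mixer mm 19.2 -29.2 zang in mixer -56.44
to [ 0.6083 -0.1156  0.11  ] units xyz [0.001 0.001 0.003] dist 0.0
```

View pics/w7.png

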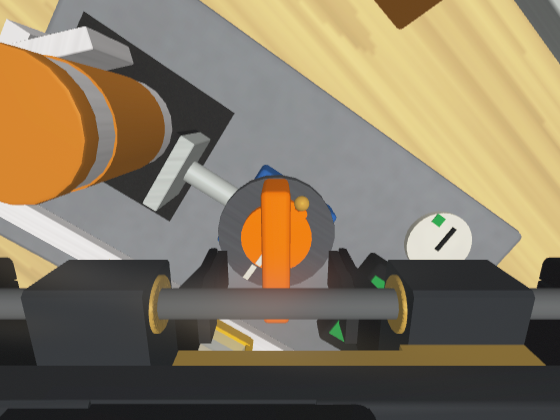

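Wing centred (col 276) between the fingers (227 / 329). Gripping firmly.

```bash
python3 -m creep '[{"fingers":0,"x":0,"y":0,"z":0,"twist":0},{"fingers":0,"x":0,"y":0,"z":0,"twist":0},{"fingers":0,"x":0,"y":0,"z":0,"twist":0},{"fingers":0,"x":0,"y":0,"z":0,"twist":0},{"fingers":0,"x":0,"y":0,"z":0,"twist":0},{"fingers":0,"x":0,"y":0,"z":0,"twist":0},{"fingers":0,"x":0,"y":0,"z":0,"twist":0},{"fingers":0,"x":0,"y":0,"z":0,"twist":0}]' 60
python3 -c "
from st import *"
```

```text
time: 13.37
position: [0.6081, -0.1157, 0.1098]
tool_rot: [0.618, 1.481, -0.618]
ft_force: [0.4, -0.2, -0.3]
grip_width: 0.083
t 13.3667 pos [ 0.6081 -0.1157  0.1098] w 0.083 F [ 0.45 -0.17 -0.32] T [-0.063  0.038 -0.027]
y [ 7.109e-01  7.033e-01 -1.000e-04] z [ 0.7033 -0.7109  0.    ] xz -1.0 zang -45.31 q [ 0.63  0.36 -0.6   1.61  0.21  1.23 -0.8 ]
mixer mm 19.0 -29.4 zang in mixer -56.48
```

```bash
python3 -c "
from st import *
im=snap('wrist','w8.png');im=snap('scene')
cv2.imwrite('pics/s8z.png',cv2.resize(cv2.cvtColor(im['pixels'][170:310,180:330],cv2.COLOR_RGB2BGR),None,fx=4,fy=4,interpolation=cv2.INTER_CUBIC))"
```

```text
t 13.3667 pos [ 0.6081 -0.1157  0.1098] w 0.083 F [ 0.45 -0.17 -0.32] T [-0.063  0.038 -0.027]
y [ 7.109e-01  7.033e-01 -1.000e-04] z [ 0.7033 -0.7109  0.    ] xz -1.0 zang -45.31 q [ 0.63  0.36 -0.6   1.61  0.21  1.23 -0.8 ]
mixer mm 19.0 -29.4 zang in mixer -56.48
```

View pics/w8.png

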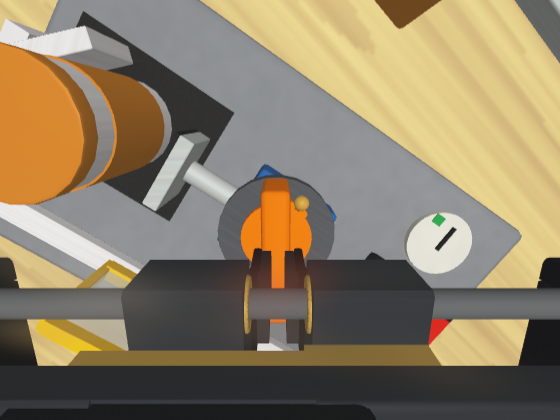

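View pics/s8z.png

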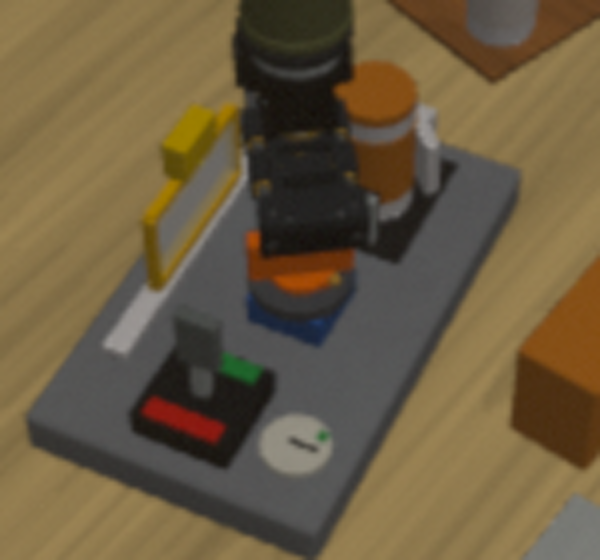

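```bash
python3 -m creep '[{"fingers":0,"x":0,"y":0,"z":0,"twist":0.3},{"fingers":0,"x":0,"y":0,"z":0,"twist":0.8},{"fingers":0,"x":0,"y":0,"z":0,"twist":1.4},{"fingers":0,"x":0,"y":0,"z":0,"twist":2},{"fingers":0,"x":0,"y":0,"z":0,"twist":2.6},{"fingers":0,"x":0,"y":0,"z":0,"twist":3.2},{"fingers":0,"x":0,"y":0,"z":0,"twist":3.8},{"fingers":0,"x":0,"y":0,"z":0,"twist":4.2},{"fingers":0,"x":0,"y":0,"z":0,"twist":4.5},{"fingers":0,"x":0,"y":0,"z":0,"twist":4.5}]'
python3 -c "
from st import *
im=snap('wrist','w9.png')"
```

```text
time: 14.3
position: [0.6081, -0.1157, 0.1098]
tool_rot: [0.92, 1.367, -0.921]
ft_force: [-0.3, 0.4, 0.3]
grip_width: 0.005
t 14.3 pos [ 0.6081 -0.1157  0.1098] w 0.005 F [-0.29  0.45  0.32] T [0.004 0.009 0.032]
y [ 9.265e-01  3.762e-01 -1.000e-04] z [ 3.762e-01 -9.265e-01  1.000e-04] xz -1.0 zang -67.9 q [ 0.58  0.35 -0.53  1.62  0.19  1.23 -1.18]
mixer mm 19.1 -29.4 zang in mixer -79.07
```

View pics/w9.png

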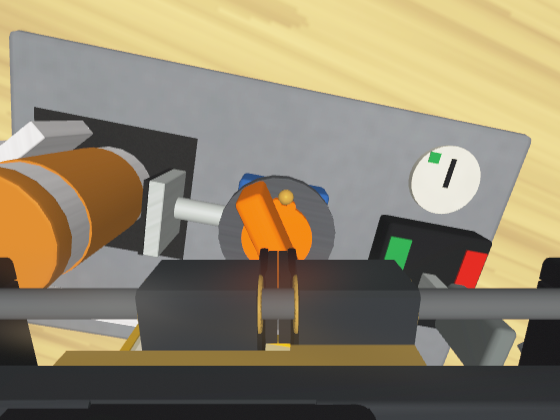

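The fingers read fully shut and the wing is tilted relative to them, so the grip missed the wing. Finding out why before moving again.

```bash
python3 -c "
from st import *
from m import *
im=snap('scene')
cv2.imwrite('pics/s9z.png',cv2.resize(cv2.cvtColor(im['pixels'][190:280,210:310],cv2.COLOR_RGB2BGR),None,fx=6,fy=6,interpolation=cv2.INTER_CUBIC))
for n in ['scene','top','wrist']:
  i=snap(n)
  for b in blob(i,(3,150,60),(18,255,255),(0.115,0.145))[:3]:
    p=b[2]; t=p[p[:,2]>.13]
    if len(t)<15 or abs(t[:,1].mean()+.115)>.05: continue
    q=t[:,:2]-t[:,:2].mean(0); w,V=np.linalg.eigh(q.T@q); print(n,len(t),t.mean(0),np.percentile(t[:,2],[5,50,95,99]),'ang',np.degrees(np.arctan2(V[1,1],V[0,1]))%180,cv2.minAreaRect((t[:,:2]*1000).astype(np.float32)))
"
```

```text
t 14.35 pos [ 0.6081 -0.1157  0.1098] w 0.007 F [-0.06 -0.86 -0.07] T [-0.026 -0.037 -0.003]
y [ 0.926   0.3775 -0.    ] z [ 3.775e-01 -9.260e-01  1.000e-04] xz -1.0 zang -67.82 q [ 0.58  0.35 -0.53  1.62  0.19  1.23 -1.18]
mixer mm 19.1 -29.4 zang in mixer -78.99
scene 36 [ 0.63025934 -0.0967828   0.13540432] [0.13081297 0.13528222 0.14011873 0.14057954] ang 34.384565669044264 ((629.7676391601562, -96.66937255859375), (23.988744735717773, 13.449844360351562), 34.870365142822266)
wrist 1763 [ 0.62433024 -0.09887314  0.1359541 ] [0.13313262 0.13622363 0.1373545  0.13801348] ang 48.475966924029024 ((622.8250122070312, -101.41484069824219), (37.22209930419922, 19.553997039794922), 44.68474197387695)
```

View pics/s9z.png

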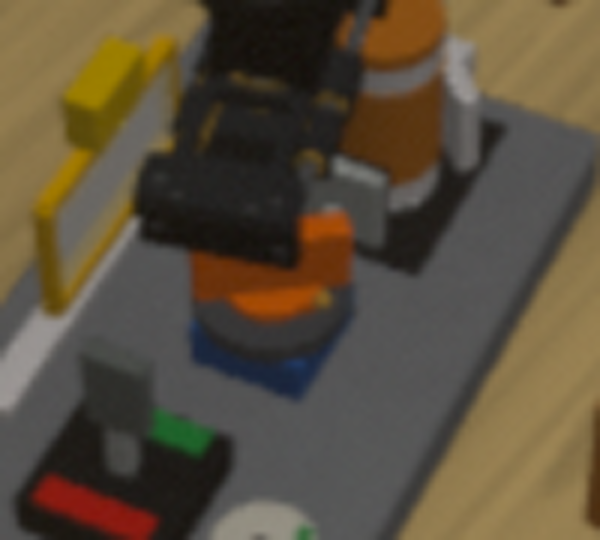

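```bash
python3 -c "
from st import *
im=snap('wrist'); P=cloud(im)
for r in range(235,300,5): print(r,[(c,round(float(P[r,c,2]),4)) for c in (258,264,270,274,282,286,292)])
"
```

```text
t 14.55 pos [ 0.6081 -0.1157  0.1098] w 0.005 F [-0.19  0.37  0.04] T [-0.031 -0.007 -0.007]
y [ 9.259e-01  3.778e-01 -1.000e-04] z [ 0.3778 -0.9259 -0.    ] xz -1.0 zang -67.8 q [ 0.58  0.35 -0.53  1.62  0.19  1.23 -1.18]
mixer mm 19.0 -29.4 zang in mixer -78.97
235 [(258, 0.1356), (264, 0.1372), (270, 0.136), (274, 0.136), (282, 0.125), (286, 0.1076), (292, 0.0979)]
240 [(258, 0.1375), (264, 0.1366), (270, 0.1367), (274, 0.1369), (282, 0.1335), (286, 0.1173), (292, 0.0977)]
245 [(258, 0.1361), (264, 0.1369), (270, 0.1361), (274, 0.1366), (282, 0.136), (286, 0.1269), (292, 0.0989)]
250 [(258, 0.1366), (264, 0.146), (270, 0.1361), (274, 0.1365), (282, 0.1368), (286, 0.1336), (292, 0.1477)]
255 [(258, 0.1342), (264, 0.1533), (270, 0.1505), (274, 0.1504), (282, 0.1502), (286, 0.1508), (292, 0.1533)]
260 [(258, 0.2197), (264, 0.1602), (270, 0.1558), (274, 0.1553), (282, 0.1559), (286, 0.1564), (292, 0.1596)]
265 [(258, 0.2234), (264, 0.1644), (270, 0.1619), (274, 0.1616), (282, 0.1618), (286, 0.1613), (292, 0.1649)]
270 [(258, 0.2272), (264, 0.1695), (270, 0.1667), (274, 0.1682), (282, 0.1673), (286, 0.1664), (292, 0.1706)]
275 [(258, 0.228), (264, 0.1752), (270, 0.172), (274, 0.1725), (282, 0.1725), (286, 0.1728), (292, 0.1752)]
280 [(258, 0.2298), (264, 0.1806), (270, 0.1778), (274, 0.1775), (282, 0.1771), (286, 0.1777), (292, 0.179)]
285 [(258, 0.2312), (264, 0.1848), (270, 0.1817), (274, 0.1825), (282, 0.181), (286, 0.1825), (292, 0.2219)]
290 [(258, 0.2328), (264, 0.2284), (270, 0.2283), (274, 0.2284), (282, 0.2274), (286, 0.2281), (292, 0.228)]
295 [(258, 0.2336), (264, 0.2303), (270, 0.2306), (274, 0.2306), (282, 0.2296), (286, 0.2301), (292, 0.2305)]
```

Depth shows the visible finger ends at z ≈ 0.148 while the TCP reads 0.110, and the wing top is at 0.137. So the real fingertips sit about 38 mm short of the reported TCP, and they closed above the wing. Backing the twist off with the fingers open, then measuring the open tips.

```bash
python3 -m creep '[{"fingers":0.6,"x":-0.3,"y":0,"z":0,"twist":0},{"fingers":0.6,"x":-0.5,"y":0,"z":0,"twist":-0.8},{"fingers":0.6,"x":-0.5,"y":0,"z":0,"twist":-2},{"fingers":0.6,"x":-0.5,"y":0,"z":0,"twist":-3.2},{"fingers":0.6,"x":-0.5,"y":0,"z":0,"twist":-4.2},{"fingers":0.6,"x":-0.5,"y":0,"z":0,"twist":-4.5},{"fingers":0.6,"x":-0.5,"y":0,"z":0,"twist":-4.5}]'
python3 -c "
from st import *
im=snap('wrist','w10.png'); P=cloud(im)
for r in range(235,275,3): print(r,[(c,round(float(P[r,c,2]),3)) for c in (205,210,215,220,224,228,326,330,334,340,346,350)])
im=snap('scene')
cv2.imwrite('pics/s10z.png',cv2.resize(cv2.cvtColor(im['pixels'][170:310,180:330],cv2.COLOR_RGB2BGR),None,fx=4,fy=4,interpolation=cv2.INTER_CUBIC))
"
```

```text
time: 15.18
position: [0.6084, -0.1158, 0.1308]
tool_rot: [0.618, 1.48, -0.617]
ft_force: [-0.2, 0.0, 0.0]
grip_width: 0.449
t 15.1833 pos [ 0.6084 -0.1158  0.1308] w 0.449 F [-0.22  0.03  0.  ] T [-0.011 -0.019 -0.03 ]
y [7.105e-01 7.037e-01 5.000e-04] z [ 0.7037 -0.7105  0.0008] xz -1.0 zang -45.28 q [ 0.63  0.35 -0.6   1.59  0.2   1.27 -0.79]
mixer mm 19.4 -29.5 zang in mixer -56.45
235 [(205, 0.049), (210, 0.05), (215, 0.051), (220, 0.05), (224, 0.092), (228, 0.091), (326, 0.092), (330, 0.05), (334, 0.05), (340, 0.05), (346, 0.049), (350, 0.049)]
238 [(205, 0.05), (210, 0.051), (215, 0.05), (220, 0.049), (224, 0.049), (228, 0.092), (326, 0.093), (330, 0.05), (334, 0.05), (340, 0.05), (346, 0.051), (350, 0.05)]
241 [(205, 0.051), (210, 0.049), (215, 0.05), (220, 0.051), (224, 0.051), (228, 0.091), (326, 0.05), (330, 0.05), (334, 0.05), (340, 0.05), (346, 0.05), (350, 0.05)]
244 [(205, 0.049), (210, 0.049), (215, 0.049), (220, 0.05), (224, 0.05), (228, 0.092), (326, 0.05), (330, 0.051), (334, 0.05), (340, 0.049), (346, 0.05), (350, 0.05)]
247 [(205, 0.051), (210, 0.048), (215, 0.05
[... 944 characters left out ...]
05), (350, 0.055)]
265 [(205, 0.05), (210, 0.051), (215, 0.051), (220, 0.186), (224, 0.187), (228, 0.183), (326, 0.183), (330, 0.185), (334, 0.186), (340, 0.049), (346, 0.05), (350, 0.06)]
268 [(205, 0.051), (210, 0.05), (215, 0.19), (220, 0.189), (224, 0.188), (228, 0.187), (326, 0.186), (330, 0.185), (334, 0.189), (340, 0.19), (346, 0.056), (350, 0.063)]
271 [(205, 0.049), (210, 0.05), (215, 0.192), (220, 0.192), (224, 0.189), (228, 0.189), (326, 0.189), (330, 0.189), (334, 0.193), (340, 0.193), (346, 0.06), (350, 0.066)]
274 [(205, 0.05), (210, 0.196), (215, 0.196), (220, 0.195), (224, 0.193), (228, 0.193), (326, 0.192), (330, 0.192), (334, 0.193), (340, 0.196), (346, 0.196), (350, 0.07)]
```

View pics/w10.png

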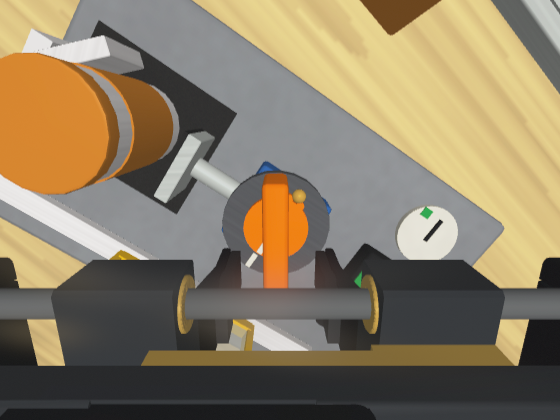

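View pics/s10z.png

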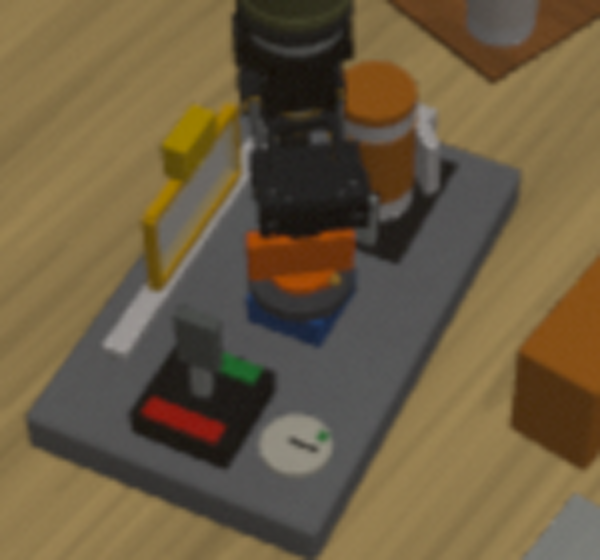

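Open tips are at z ≈ 0.167 with the TCP reading 0.131, so the offset is about 37 mm, and I'll allow for it from here on. The knob, tin and collar are unmoved. Lowering to TCP 0.073 (tips ≈ 0.110).

```bash
python3 -m creep '[{"fingers":0.6,"x":0.3,"y":0,"z":0,"twist":0},{"fingers":0.6,"x":0.6,"y":0,"z":0,"twist":0},{"fingers":0.6,"x":0.9,"y":0,"z":0,"twist":0},{"fingers":0.6,"x":1.2,"y":0,"z":0,"twist":0},{"fingers":0.6,"x":1.4,"y":0,"z":0,"twist":0},{"fingers":0.6,"x":1.44,"y":0,"z":0,"twist":0},{"fingers":0.6,"x":1.44,"y":0,"z":0,"twist":0}]'
python3 -m creep '[{"fingers":0,"x":0,"y":0,"z":0,"twist":0},{"fingers":0,"x":0,"y":0,"z":0,"twist":0},{"fingers":0,"x":0,"y":0,"z":0,"twist":0},{"fingers":0,"x":0,"y":0,"z":0,"twist":0},{"fingers":0,"x":0,"y":0,"z":0,"twist":0},{"fingers":0,"x":0,"y":0,"z":0,"twist":0},{"fingers":0,"x":0,"y":0,"z":0,"twist":0},{"fingers":0,"x":0,"y":0,"z":0,"twist":0},{"fingers":0,"x":0,"y":0,"z":0,"twist":0}]' 60
python3 -c "
from st import *
im=snap('wrist','w11.png')"
```

```text
time: 15.87
position: [0.6074, -0.1156, 0.071]
tool_rot: [0.618, 1.483, -0.618]
ft_force: [0.0, -1.1, 0.2]
grip_width: 0.601
time: 16.62
position: [0.6074, -0.1149, 0.0725]
tool_rot: [0.618, 1.483, -0.618]
ft_force: [-4.3, 2.6, 4.6]
grip_width: 0.174
t 16.6167 pos [ 0.6074 -0.1149  0.0725] w 0.174 F [-4.27  2.63  4.63] T [ 0.563  0.902 -0.015]
y [ 7.106e-01  7.036e-01 -6.000e-04] z [ 0.7036 -0.7106 -0.0015] xz -1.0 zang -45.28 q [ 0.62  0.39 -0.58  1.65  0.23  1.16 -0.82]
mixer mm 18.5 -28.5 zang in mixer -56.46
```

View pics/w11.png

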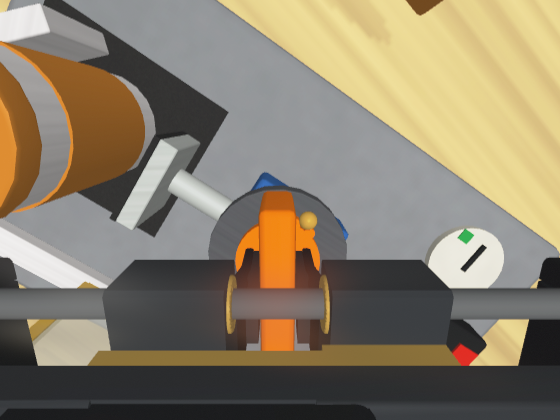

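Now truly gripped: 0.174 → 15 mm, with the wing between the fingers at col 277. Turning clockwise.

```bash
python3 -m creep '[{"fingers":0,"x":0,"y":0,"z":-0.03,"twist":0.3},{"fingers":0,"x":0,"y":0,"z":-0.03,"twist":0.8},{"fingers":0,"x":0,"y":0,"z":-0.03,"twist":1.4},{"fingers":0,"x":0,"y":0,"z":-0.03,"twist":2},{"fingers":0,"x":0,"y":0,"z":-0.03,"twist":2.6},{"fingers":0,"x":0,"y":0,"z":-0.03,"twist":3.2},{"fingers":0,"x":0,"y":0,"z":-0.03,"twist":3.8},{"fingers":0,"x":0,"y":0,"z":-0.03,"twist":4.2},{"fingers":0,"x":0,"y":0,"z":-0.03,"twist":4.5},{"fingers":0,"x":0,"y":0,"z":-0.03,"twist":4.5}]'
python3 -c "
from st import *
im=snap('wrist','w12.png')"
```

```text
time: 17.5
position: [0.6075, -0.1151, 0.0724]
tool_rot: [0.919, 1.367, -0.92]
ft_force: [-2.0, 0.1, 2.9]
grip_width: 0.183
t 17.5 pos [ 0.6075 -0.1151  0.0724] w 0.183 F [-1.98  0.1   2.87] T [0.166 0.407 0.226]
y [9.260e-01 3.774e-01 3.000e-04] z [ 3.774e-01 -9.260e-01  8.000e-04] xz -1.0 zang -67.83 q [ 0.57  0.38 -0.52  1.66  0.2   1.16 -1.19]
mixer mm 18.7 -28.6 zang in mixer -79.0
```

View pics/w12.png

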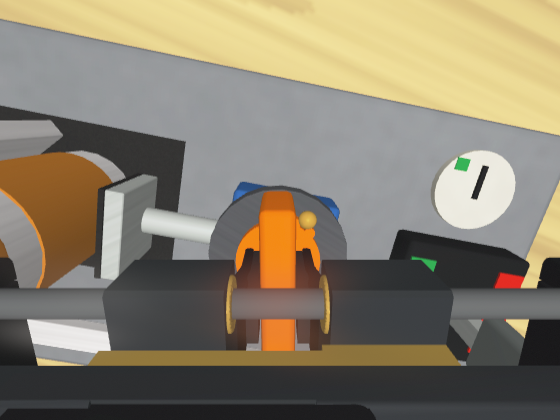

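Wing turned with the fingers, jaw advancing, torque 0.23 N m as expected. Continuing.

```bash
python3 -m creep '[{"fingers":0,"x":0,"y":0,"z":0,"twist":0.4},{"fingers":0,"x":0,"y":0,"z":0,"twist":0.9},{"fingers":0,"x":0,"y":0,"z":0,"twist":1.4},{"fingers":0,"x":0,"y":0,"z":0,"twist":1.9},{"fingers":0,"x":0,"y":0,"z":0,"twist":2.4},{"fingers":0,"x":0,"y":0,"z":0,"twist":2.9},{"fingers":0,"x":0,"y":0,"z":0,"twist":3.4},{"fingers":0,"x":0,"y":0,"z":0,"twist":3.5}]'
python3 -c "
from st import *
print('knob',0.6-np.radians((np.degrees(np.arctan2(M[1,2],M[0,2])-a))+90))"
python3 -m creep '[{"fingers":0,"x":0,"y":0,"z":0,"twist":0.3},{"fingers":0,"x":0,"y":0,"z":0,"twist":0.6},{"fingers":0,"x":0,"y":0,"z":0,"twist":0.9},{"fingers":0,"x":0,"y":0,"z":0,"twist":1.2},{"fingers":0,"x":0,"y":0,"z":0,"twist":1.2}]'
python3 -c "
from st import *
print('knob',0.6-np.radians((np.degrees(np.arctan2(M[1,2],M[0,2])-a))+90))
snap('wrist','w13.png')"
```

```text
time: 18.22
position: [0.6076, -0.1152, 0.0725]
tool_rot: [1.149, 1.246, -1.149]
ft_force: [-2.2, 0.2, 2.8]
grip_width: 0.179
t 18.2167 pos [ 0.6076 -0.1152  0.0725] w 0.179 F [-2.24  0.17  2.81] T [0.075 0.395 0.308]
y [9.967e-01 8.150e-02 7.000e-04] z [ 8.150e-02 -9.967e-01  8.000e-04] xz -1.0 zang -85.33 q [ 0.53  0.37 -0.47  1.66  0.18  1.15 -1.48]
mixer mm 18.7 -28.8 zang in mixer -96.5
knob 0.7134195444638722
time: 18.63
position: [0.6075, -0.1153, 0.0724]
tool_rot: [1.227, 1.197, -1.227]
ft_force: [-0.7, -0.9, 4.2]
grip_width: 0.179
t 18.6333 pos [ 0.6075 -0.1153  0.0724] w 0.179 F [-0.71 -0.92  4.22] T [-0.1    0.217  0.284]
y [ 9.997e-01 -2.450e-02  7.000e-04] z [-2.450e-02 -9.997e-01  6.000e-04] xz -1.0 zang -91.41 q [ 0.51  0.37 -0.45  1.66  0.17  1.15 -1.58]
mixer mm 18.6 -28.8 zang in mixer -102.58
knob 0.8195297566150441
```

View pics/w13.png

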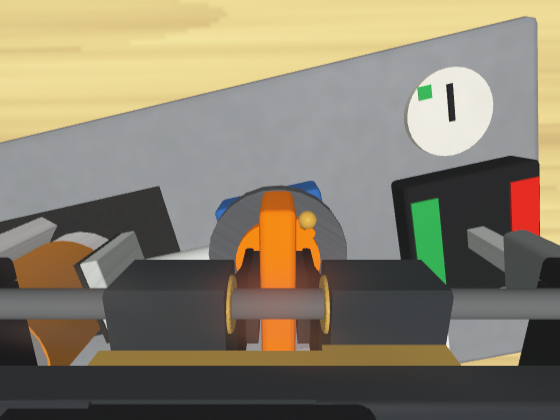

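```bash
cat > k.py <<'E'
from st import *
print('knob',0.6-np.radians((np.degrees(np.arctan2(M[1,2],M[0,2])-a))+90))
E
python3 -m creep '[{"fingers":0,"x":0,"y":0,"z":0,"twist":0.3},{"fingers":0,"x":0,"y":0,"z":0,"twist":0.6},{"fingers":0,"x":0,"y":0,"z":0,"twist":0.8},{"fingers":0,"x":0,"y":0,"z":0,"twist":0.8}]'
python3 k.py | grep -E "t |knob"
python3 -m creep '[{"fingers":0,"x":0,"y":0,"z":0,"twist":0.3},{"fingers":0,"x":0,"y":0,"z":0,"twist":0.6},{"fingers":0,"x":0,"y":0,"z":0,"twist":0.8},{"fingers":0,"x":0,"y":0,"z":0,"twist":0.8}]'
python3 k.py | grep -E "t |knob"
python3 -m creep '[{"fingers":0,"x":0,"y":0,"z":0,"twist":0.3},{"fingers":0,"x":0,"y":0,"z":0,"twist":0.6},{"fingers":0,"x":0,"y":0,"z":0,"twist":0.8},{"fingers":0,"x":0,"y":0,"z":0,"twist":0.8}]'
python3 k.py | grep -E "t |knob"
```

```text
time: 19.02
position: [0.6075, -0.1152, 0.0725]
tool_rot: [1.278, 1.162, -1.278]
ft_force: [-0.3, -1.9, 4.0]
grip_width: 0.178
t 19.0167 pos [ 0.6075 -0.1152  0.0725] w 0.178 F [-0.27 -1.86  4.05] T [-0.241  0.055  0.352]
knob 0.8892481610300133
time: 19.35
position: [0.6074, -0.1153, 0.0724]
tool_rot: [1.329, 1.126, -1.329]
ft_force: [-0.5, -2.2, 5.2]
grip_width: 0.181
t 19.35 pos [ 0.6074 -0.1153  0.0724] w 0.181 F [-0.47 -2.2   5.19] T [-0.343  0.086  0.087]
knob 0.9596336544250229
time: 19.68
position: [0.6075, -0.1154, 0.0724]
tool_rot: [1.379, 1.089, -1.379]
ft_force: [1.3, -1.9, 4.1]
grip_width: 0.181
t 19.6833 pos [ 0.6075 -0.1154  0.0724] w 0.181 F [ 1.27 -1.94  4.08] T [-0.544  0.038  0.129]
knob 1.0287391870809837
```

Torque rose to 0.35 and dropped to about 0.1 between knob angles 0.89 and 0.96: the first click, putting the collar at about 0.75. Advancing to knob ≈ 1.2 (slip ≈ 0.45), well short of the second click.

```bash
python3 -m creep '[{"fingers":0,"x":0,"y":0,"z":0,"twist":0.3},{"fingers":0,"x":0,"y":0,"z":0,"twist":0.7},{"fingers":0,"x":0,"y":0,"z":0,"twist":1.1},{"fingers":0,"x":0,"y":0,"z":0,"twist":1.5},{"fingers":0,"x":0,"y":0,"z":0,"twist":1.8},{"fingers":0,"x":0,"y":0,"z":0,"twist":1.8},{"fingers":0,"x":0,"y":0,"z":0,"twist":1.8}]'
python3 k.py
python3 -m creep '[{"fingers":0.35,"x":0,"y":0,"z":0,"twist":0},{"fingers":0.5,"x":0,"y":0,"z":0,"twist":0},{"fingers":0.6,"x":0,"y":0,"z":0,"twist":0},{"fingers":0.6,"x":0,"y":0,"z":0,"twist":0},{"fingers":0.6,"x":0,"y":0,"z":0,"twist":0},{"fingers":0.6,"x":-0.4,"y":0,"z":0,"twist":0},{"fingers":0.6,"x":-1.2,"y":0,"z":0,"twist":0},{"fingers":0.6,"x":-2,"y":0,"z":0,"twist":0},{"fingers":0.6,"x":-2.8,"y":0,"z":0,"twist":0},{"fingers":0.6,"x":-3.4,"y":0,"z":0,"twist":0},{"fingers":0.6,"x":-3.6,"y":0,"z":0,"twist":0},{"fingers":0.6,"x":-3.6,"y":0,"z":0,"twist":0}]'
python3 -c "
from st import *
from m import *
im=snap('wrist','w14.png');im2=snap('scene','s14.png')
for n,i in [('w',im),('s',im2)]:
  for b in blob(i,(3,150,60),(18,255,255),(0.13,0.141))[:3]:
    p=b[2]; q=p[:,:2]-p[:,:2].mean(0); w,V=np.linalg.eigh(q.T@q); an=np.arctan2(V[1,1],V[0,1])
    print(n,b[0],b[1],'knob',.6-(an-a),.6-(an-a)-np.pi,p.mean(0))
  for b in blob(i,(8,120,60),(25,255,255),(.162,.18))[:3]: r=cv2.minAreaRect((b[2][:,:2]*1000).astype(np.float32)); print(n,'tin',b[0],r,'mixer',X@(np.array(r[0])/1e3-O),Y@(np.array(r[0])/1e3-O))
"
```

```text
time: 20.27
position: [0.6074, -0.1154, 0.0724]
tool_rot: [1.49, 0.998, -1.49]
ft_force: [-0.0, -3.3, 4.4]
grip_width: 0.181
t 20.2667 pos [ 0.6074 -0.1154  0.0724] w 0.181 F [-0.01 -3.28  4.39] T [-0.673  0.013 -0.221]
y [ 9.249e-01 -3.802e-01  5.000e-04] z [-3.802e-01 -9.249e-01  4.000e-04] xz -1.0 zang -112.35 q [ 0.47  0.36 -0.4   1.66  0.15  1.15 -1.93]
mixer mm 18.4 -29.0 zang in mixer -123.52
knob 1.1850485684363221
time: 21.27
position: [0.6087, -0.1147, 0.2187]
tool_rot: [1.492, 0.996, -1.486]
ft_force: [0.9, 0.2, 0.1]
grip_width: 0.6
t 21.2667 pos [ 0.6087 -0.1147  0.2187] w 0.6 F [0.88 0.18 0.07] T [0.026 0.028 0.028]
y [ 0.9253 -0.3793  0.0045] z [-3.793e-01 -9.253e-01 -9.000e-04] xz -1.0 zang -112.29 q [ 0.48  0.27 -0.41  1.48  0.11  1.41 -1.89]
mixer mm 19.9 -28.5 zang in mixer -123.46
w 1587 [279.1 208.1] knob -1.9368784759991415 -5.078471129588935 [ 0.60854964 -0.11628473  0.13616807]
w 130 [178.5 270.3] knob 3.662182729936565 0.5205900763467719 [ 0.58924886 -0.00888978  0.1354728 ]
w 84 [153.  257.9] knob -0.3577656713554044 -3.4993583249451974 [0.60850105 0.00788353
[... 161 characters left out ...]
10675503374221807
s 115 [254.9 228.8] knob -1.9200713480869829 -5.061664001676776 [ 0.61102703 -0.11630366  0.13529276]
s 39 [274.6 204.2] knob 3.3777152872049596 0.2361226336151665 [5.98261068e-01 3.49109314e-04 1.34388157e-01]
s tin 457 ((726.2530517578125, 1386.269287109375), (632.6141357421875, 298.8911437988281), 45.81929397583008) mixer 0.42601918356978813 1.4212571614605676
s tin 225 ((586.8446044921875, 25.022357940673828), (52.37538528442383, 67.683349609375), 36.490928649902344) mixer 0.02548875057106487 0.11282172568924669
s tin 95 ((502.5383605957031, -116.31635284423828), (23.72164535522461, 46.30799865722656), 11.461966514587402) mixer -0.08460640577690767 -0.009502558387914426
```

View pics/w14.png

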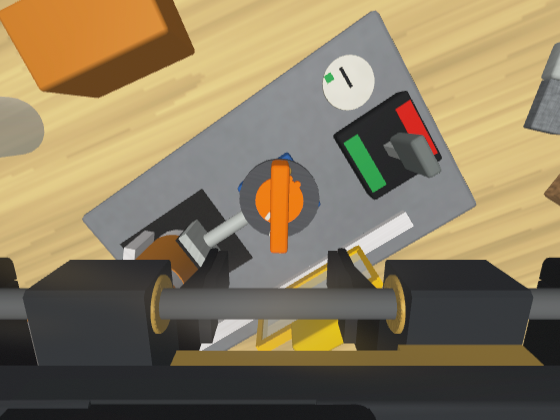

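View pics/s14.png

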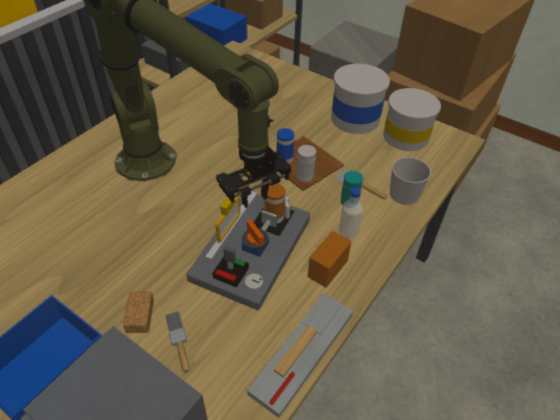

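Knob at ≈ 1.21 after release (slip ≈ 0.4–0.45). Wrist view: wing vertical at (280,208) and the jaw up against the tin at (170,250). Next is the guard.

```bash
python3 -c "
from st import *
from m import *
go(mix(-85.5,-3,.2187))
im=snap('top','t14.png')
for b in blob(im,(8,120,60),(25,255,255),(.162,.185))[:3]: r=cv2.minAreaRect((b[2][:,:2]*1000).astype(np.float32)); print('top',b[0],b[1],r,'mixer',X@(np.array(r[0])/1e3-O),Y@(np.array(r[0])/1e3-O))
"
```

```text
t 21.3667 pos [ 0.6066 -0.1146  0.2148] w 0.597 F [ 0.48 -0.25  0.66] T [0.07  0.088 0.023]
y [ 0.9253 -0.3793 -0.0019] z [-3.793e-01 -9.253e-01  4.000e-04] xz -1.0 zang -112.29 q [ 0.48  0.27 -0.41  1.48  0.11  1.41 -1.89]
mixer mm 17.8 -28.0 zang in mixer -123.47
to [ 0.5004 -0.1101  0.2187] units xyz [-0.093 -2.499  0.902] dist 0.106
top 361 [273.  218.1] ((582.0980834960938, 21.218711853027344), (60.596580505371094, 58.23970413208008), 2.67025089263916) mixer 0.02009516788675234 0.1100098844857092
```

The top camera puts the tin at mixer (20.1, 110.0), exactly home. Moving over the guard grip.

```bash
python3 -m creep '[{"fingers":0.6,"x":0,"y":-0.1,"z":0,"twist":-1},{"fingers":0.6,"x":0,"y":-0.3,"z":0.1,"twist":-2.4},{"fingers":0.6,"x":0,"y":-0.5,"z":0.2,"twist":-3.8},{"fingers":0.6,"x":0,"y":-0.7,"z":0.3,"twist":-5.2},{"fingers":0.6,"x":0,"y":-0.9,"z":0.4,"twist":-6.6},{"fingers":0.6,"x":0,"y":-1.1,"z":0.5,"twist":-8},{"fingers":0.6,"x":0,"y":-1.4,"z":0.6,"twist":-9.4},{"fingers":0.6,"x":0,"y":-1.6,"z":0.7,"twist":-10.8},{"fingers":0.6,"x":0,"y":-1.8,"z":0.8,"twist":-12.2},{"fingers":0.6,"x":0,"y":-2,"z":0.85,"twist":-13.6},{"fingers":0.6,"x":0,"y":-2.2,"z":0.9,"twist":-15},{"fingers":0.6,"x":0,"y":-2.4,"z":0.9,"twist":-16.4},{"fingers":0.6,"x":0,"y":-2.5,"z":0.9,"twist":-17.8},{"fingers":0.6,"x":0,"y":-2.5,"z":0.9,"twist":-19.2},{"fingers":0.6,"x":0,"y":-2.5,"z":0.9,"twist":-20.6},{"fingers":0.6,"x":0,"y":-2.5,"z":0.9,"twist":-22},{"fingers":0.6,"x":0,"y":-2.5,"z":0.9,"twist":-23.4},{"fingers":0.6,"x":0,"y":-2.5,"z":0.9,"twist":-24.5},{"fingers":0.6,"x":0,"y":-2.5,"z":0.9,"twist":-24.7},{"fingers":0.6,"x":0,"y":-2.5,"z":0.9,"twist":-24.7}]'
python3 -c "
from st import *
from m import *
im=snap('wrist','w15.png')
for n,i in [('w',im),('s',snap('scene')),('t',snap('top'))]:
  for b in blob(i,(20,150,60),(32,255,255),(.172,.185))[:2]: r=cv2.minAreaRect((b[2][:,:2]*1000).astype(np.float32)); print(n,b[0],b[1],r,'mixer',X@(np.array(r[0])/1e3-O),Y@(np.array(r[0])/1e3-O))
go(mix(-85.5,-3,.118))
"
```

```text
time: 23.08
position: [0.5001, -0.1101, 0.2146]
tool_rot: [-0.151, 1.568, 0.153]
ft_force: [0.2, -0.2, -0.6]
grip_width: 0.598
t 23.0833 pos [ 0.5001 -0.1101  0.2146] w 0.598 F [ 0.2  -0.2  -0.57] T [ 0.035 -0.103 -0.019]
y [-0.1924  0.9813  0.0015] z [ 0.9813  0.1924 -0.0025] xz -1.0 zang 11.09 q [ 0.68  0.04 -0.53  1.73  0.02  1.38  0.34]
mixer mm -85.8 -2.9 zang in mixer -0.08
w 1856 [275.9 223. ] ((498.3702392578125, -110.0273208618164), (21.265892028808594, 48.87263870239258), 11.431291580200195) mixer -0.0874769275663434 -0.0025250757888906953
s 95 [226.9 202.2] ((502.20184326171875, -110.01377868652344), (23.64438247680664, 54.37944793701172), 13.903560638427734) mixer -0.08371531736729192 -0.003254226900563968
to [ 0.5004 -0.1101  0.118 ] units xyz [ 2.414 -0.005  0.012] dist 0.097
```

View pics/w15.png

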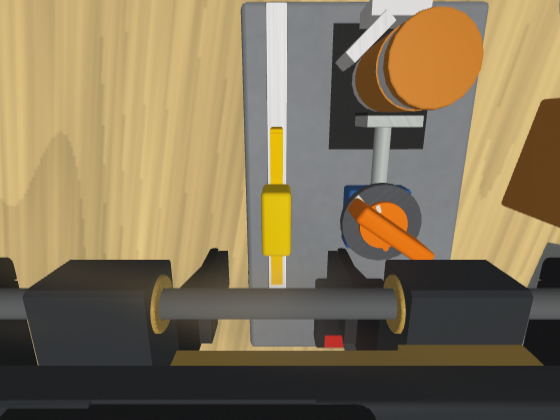

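Grip block at (277,220), centred between the fingers. Descending and pinching gently.

```bash
python3 -m creep '[{"fingers":0.6,"x":0.4,"y":0,"z":0,"twist":0},{"fingers":0.6,"x":1,"y":0,"z":0,"twist":0},{"fingers":0.6,"x":1.6,"y":0,"z":0,"twist":0},{"fingers":0.6,"x":2.1,"y":0,"z":0,"twist":0},{"fingers":0.6,"x":2.4,"y":0,"z":0,"twist":0},{"fingers":0.6,"x":2.4,"y":0,"z":0,"twist":0},{"fingers":0.15,"x":2.4,"y":0,"z":0,"twist":0},{"fingers":0.15,"x":2.4,"y":0,"z":0,"twist":0},{"fingers":0.15,"x":2.4,"y":0,"z":0,"twist":0},{"fingers":0.15,"x":2.4,"y":0,"z":0,"twist":0},{"fingers":0.15,"x":2.4,"y":0,"z":0,"twist":0},{"fingers":0.15,"x":2.4,"y":0,"z":0,"twist":0},{"fingers":0.15,"x":2.4,"y":0,"z":0,"twist":0}]' 15
python3 st.py
```

```text
time: 24.32
position: [0.4989, -0.111, 0.1208]
tool_rot: [-0.153, 1.57, 0.152]
ft_force: [-6.9, -1.5, 6.0]
grip_width: 0.253
t 24.3167 pos [ 0.4989 -0.111   0.1208] w 0.253 F [-6.9  -1.52  5.96] T [-0.201  1.452  0.059]
y [-1.933e-01  9.811e-01 -3.000e-04] z [ 0.9811  0.1933 -0.0046] xz -1.0 zang 11.15 q [ 0.67  0.11 -0.53  1.86  0.06  1.2   0.31]
mixer mm -87.2 -3.6 zang in mixer -0.02
```

```bash
python3 -m creep '[{"fingers":0.15,"x":0,"y":0.1,"z":-0.04,"twist":0},{"fingers":0.15,"x":0,"y":0.3,"z":-0.04,"twist":0},{"fingers":0.15,"x":0,"y":0.55,"z":-0.04,"twist":0},{"fingers":0.15,"x":0,"y":0.8,"z":-0.04,"twist":0},{"fingers":0.15,"x":0,"y":1.05,"z":-0.04,"twist":0},{"fingers":0.15,"x":0,"y":1.3,"z":-0.04,"twist":0},{"fingers":0.15,"x":0,"y":1.55,"z":-0.04,"twist":0},{"fingers":0.15,"x":0,"y":1.8,"z":-0.04,"twist":0},{"fingers":0.15,"x":0,"y":2.05,"z":-0.04,"twist":0},{"fingers":0.15,"x":0,"y":2.3,"z":-0.04,"twist":0},{"fingers":0.15,"x":0,"y":2.5,"z":-0.04,"twist":0},{"fingers":0.15,"x":0,"y":2.65,"z":-0.04,"twist":0},{"fingers":0.15,"x":0,"y":2.75,"z":-0.04,"twist":0},{"fingers":0.15,"x":0,"y":2.75,"z":-0.04,"twist":0}]'
python3 st.py
python3 -m creep '[{"fingers":0.15,"x":0,"y":0.05,"z":0,"twist":0},{"fingers":0.15,"x":0,"y":0.1,"z":0,"twist":0},{"fingers":0.15,"x":0,"y":0.15,"z":0,"twist":0},{"fingers":0.15,"x":0,"y":0.15,"z":0,"twist":0}]'
python3 st.py
```

```text
time: 25.48
position: [0.4771, -0.0004, 0.1208]
tool_rot: [-0.155, 1.567, 0.155]
ft_force: [-4.0, -0.2, 6.5]
grip_width: 0.252
t 25.4833 pos [ 4.771e-01 -4.000e-04  1.208e-01] w 0.252 F [-3.99 -0.17  6.54] T [-0.043  1.026 -0.086]
y [-1.960e-01  9.806e-01  4.000e-04] z [ 0.9806  0.196  -0.0013] xz -1.0 zang 11.3 q [ 0.57  0.03 -0.63  1.93  0.02  1.19  0.13]
mixer mm -87.1 109.2 zang in mixer 0.13
time: 25.82
position: [0.4768, 0.0011, 0.1208]
tool_rot: [-0.157, 1.565, 0.149]
ft_force: [-2.8, -8.4, 5.2]
grip_width: 0.252
t 25.8167 pos [0.4768 0.0011 0.1208] w 0.252 F [-2.78 -8.38  5.23] T [-1.738  0.471  0.021]
y [-0.1935  0.9811 -0.0048] z [ 9.811e-01  1.935e-01 -6.000e-04] xz -1.0 zang 11.16 q [ 0.57  0.03 -0.63  1.94  0.02  1.19  0.12]
mixer mm -87.1 110.6 zang in mixer -0.01
```

Hit the stop (−8 N at y ≈ 110). Releasing, rising and checking.

```bash
python3 -m creep '[{"fingers":0.4,"x":0,"y":0,"z":0,"twist":0},{"fingers":0.6,"x":0,"y":0,"z":0,"twist":0},{"fingers":0.6,"x":0,"y":0,"z":0,"twist":0},{"fingers":0.6,"x":0,"y":0,"z":0,"twist":0},{"fingers":0.6,"x":0,"y":0,"z":0,"twist":0},{"fingers":0.6,"x":-0.4,"y":0,"z":0,"twist":0},{"fingers":0.6,"x":-1.1,"y":0,"z":0,"twist":0},{"fingers":0.6,"x":-1.8,"y":0,"z":0,"twist":0},{"fingers":0.6,"x":-2.3,"y":0,"z":0,"twist":0},{"fingers":0.6,"x":-2.5,"y":0,"z":0,"twist":0},{"fingers":0.6,"x":-2.5,"y":0,"z":0,"twist":0}]'
cat > chk.py <<'E'
from st import *
from m import *
import sys
n0=sys.argv[1]
for n in ['wrist','scene','top']:
  i=snap(n,f'{n}_{n0}.png')
  for b in blob(i,(20,150,60),(32,255,255),(.172,.185))[:2]: r=cv2.minAreaRect((b[2][:,:2]*1000).astype(np.float32)); print(n,'guard',b[0],b[1],np.round(r[1],1),'mixer',X@(np.array(r[0])-O*1e3),Y@(np.array(r[0])-O*1e3))
  for b in blob(i,(3,150,60),(18,255,255),(0.13,0.141))[:3]:
    p=b[2]; q=p[:,:2]-p[:,:2].mean(0); 
    if np.linalg.norm(p[:,:2].mean(0)-[.608,-.115])>.03: continue
    w,V=np.linalg.eigh(q.T@q); an=np.arctan2(V[1,1],V[0,1]); print(n,'knob',(.6-(an-a))%np.pi)
  for b in blob(i,(5,120,60),(19,255,255),(.162,.18))[:3]:
    r=cv2.minAreaRect((b[2][:,:2]*1000).astype(np.float32)); c=np.array(r[0])-O*1e3
    if np.linalg.norm([X@c-20,Y@c-110])<40: print(n,'tin',b[0],np.round(r[1],1),'mixer',X@c,Y@c)
  P=cloud(i); px=i['pixels'].astype(int); d=P[...,:2]*1e3-O*1e3; mx=d@X; my=d@Y
  m=(P[...,2]>.155)&(P[...,2]<.168)&(abs(mx)<40)&(abs(my+150)<70)&(px.max(-1)-px.min(-1)<30)
  if m.sum()>5: print(n,'paddle top',m.sum(),mx[m].mean(),my[m].mean(),np.percentile(my[m],[2,98]))
E
python3 chk.py 16
```

```text
time: 26.73
position: [0.4783, 0.0036, 0.222]
tool_rot: [-0.154, 1.562, 0.153]
ft_force: [0.4, 0.7, 0.7]
grip_width: 0.6
t 26.7333 pos [0.4783 0.0036 0.222 ] w 0.6 F [0.36 0.72 0.69] T [-0.051 -0.115 -0.053]
y [-0.1943  0.9809 -0.0012] z [0.9809 0.1943 0.0035] xz -1.0 zang 11.21 q [ 0.58 -0.05 -0.62  1.79 -0.03  1.39  0.17]
mixer mm -85.1 112.8 zang in mixer 0.03
wrist guard 1750 [274.7 221.7] [21.2 48.9] mixer -87.34884956104396 111.65216346188234
wrist tin 5063 [62.4 63.3] mixer 18.24402013600229 110.46965005017837
scene guard 91 [244.4 178.6] [24.8 52.7] mixer -83.6515042823926 110.71071909066096
scene knob 1.2144268968680576
scene tin 271 [64.4 63. ] mixer 22.81103453329745 109.7904733510918
scene paddle top 50 1.9380240666450266 -149.22067296061024 [-154.64543872 -142.86556413]
top knob 1.223830422324618
top paddle top 42 -1.6340328767030696 -148.56571634046858 [-154.35935813 -142.78914913]
```

View pics/wrist_16.png

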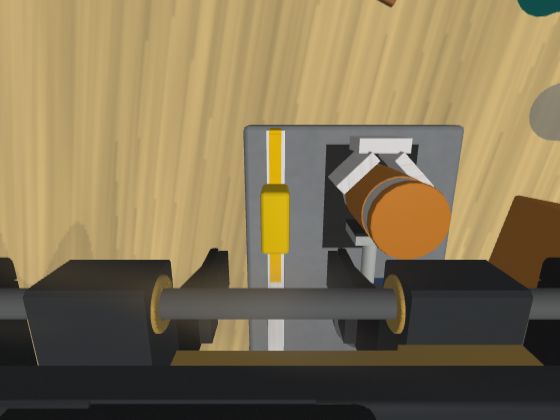

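View pics/scene_16.png

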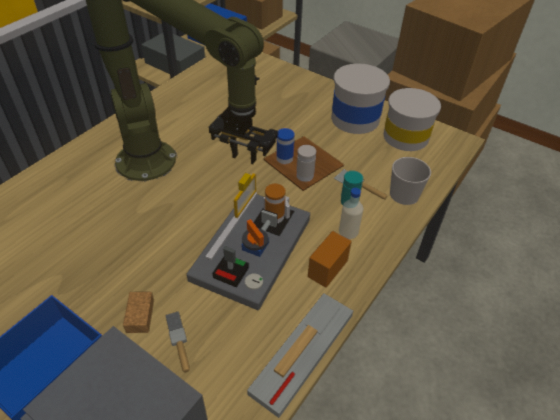

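Guard y ≈ 111 (travel ≈ 120 mm), tin at (20,110), knob 1.22, and the paddle upright at mixer y ≈ −149. Moving behind the paddle's red side with shut fingers.

```bash
python3 -c "
from st import *
go(mix(0,-205,.222))"
```

```text
t 26.8833 pos [0.4761 0.0033 0.2186] w 0.6 F [-0.69 -0.19 -0.62] T [-0.045 -0.137  0.012]
y [-1.942e-01  9.810e-01  7.000e-04] z [ 0.981   0.1942 -0.0023] xz -1.0 zang 11.2 q [ 0.58 -0.05 -0.62  1.8  -0.03  1.39  0.17]
mixer mm -87.4 113.0 zang in mixer 0.03
to [ 0.6234 -0.2917  0.222 ] units xyz [-0.095 -7.951  2.181] dist 0.33
```

```bash
python3 -m creep '[{"fingers":0,"x":0,"y":-0.3,"z":0.1,"twist":0},{"fingers":0,"x":0,"y":-1,"z":0.3,"twist":0},{"fingers":0,"x":0,"y":-1.9,"z":0.6,"twist":0},{"fingers":0,"x":0,"y":-2.8,"z":0.8,"twist":0},{"fingers":0,"x":0,"y":-3.7,"z":1,"twist":0},{"fingers":0,"x":0,"y":-4.6,"z":1.3,"twist":0},{"fingers":0,"x":0,"y":-5.5,"z":1.5,"twist":0},{"fingers":0,"x":0,"y":-6.3,"z":1.7,"twist":0},{"fingers":0,"x":0,"y":-7,"z":1.9,"twist":0},{"fingers":0,"x":0,"y":-7.6,"z":2.1,"twist":0},{"fingers":0,"x":0,"y":-7.9,"z":2.18,"twist":0},{"fingers":0,"x":0,"y":-7.95,"z":2.18,"twist":0},{"fingers":0,"x":0,"y":-7.95,"z":2.18,"twist":0}]'
python3 -c "
from st import *
snap('wrist','w17.png')
go(mix(0,-205,.098))"
```

```text
time: 27.97
position: [0.6234, -0.293, 0.2178]
tool_rot: [-0.151, 1.568, 0.153]
ft_force: [-0.5, 0.0, 0.4]
grip_width: 0.008
t 27.9667 pos [ 0.6234 -0.293   0.2178] w 0.008 F [-0.54  0.05  0.42] T [-0.007 -0.091 -0.011]
y [-0.1923  0.9813  0.002 ] z [ 0.9813  0.1923 -0.0027] xz -1.0 zang 11.09 q [ 0.71  0.43 -0.44  1.28  0.18  1.47  0.48]
mixer mm -0.3 -206.3 zang in mixer -0.08
to [ 0.6234 -0.2917  0.098 ] units xyz [2.995 0.025 0.015] dist 0.12
```

View pics/w17.png

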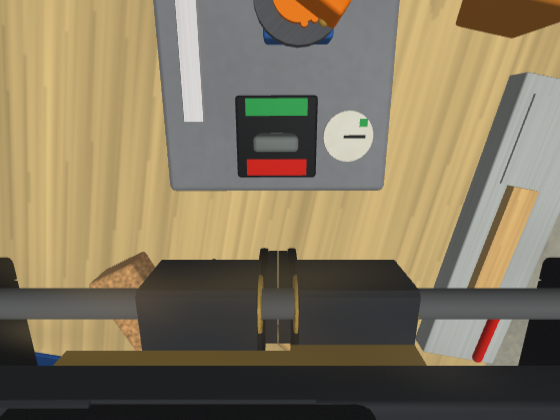

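Paddle at (276,143), directly in line with the shut fingers (col 278), with green beyond it and red on the near side. Descending.

```bash
python3 -m creep '[{"fingers":0,"x":0.5,"y":0,"z":0,"twist":0},{"fingers":0,"x":1.2,"y":0,"z":0,"twist":0},{"fingers":0,"x":1.9,"y":0,"z":0,"twist":0},{"fingers":0,"x":2.6,"y":0,"z":0,"twist":0},{"fingers":0,"x":2.95,"y":0.2,"z":0,"twist":0},{"fingers":0,"x":3,"y":0.5,"z":0,"twist":0},{"fingers":0,"x":3,"y":0.7,"z":0,"twist":0},{"fingers":0,"x":3,"y":0.75,"z":0,"twist":0},{"fingers":0,"x":3,"y":0.75,"z":0,"twist":0}]'
python3 -c "
from st import *
snap('wrist','w18.png')
go(mix(0,-130,.098))"
```

```text
time: 28.77
position: [0.6199, -0.2606, 0.1028]
tool_rot: [-0.157, 1.562, 0.154]
ft_force: [0.3, -0.1, 0.6]
grip_width: 0.005
t 28.7667 pos [ 0.6199 -0.2606  0.1028] w 0.005 F [ 0.33 -0.07  0.55] T [-0.032 -0.128 -0.041]
y [-0.1969  0.9804 -0.0019] z [0.9804 0.1969 0.003 ] xz -1.0 zang 11.35 q [ 0.69  0.45 -0.44  1.49  0.2   1.24  0.42]
mixer mm 2.6 -173.8 zang in mixer 0.18
to [ 0.6089 -0.2181  0.098 ] units xyz [ 0.117  1.096 -0.062] dist 0.044
```

View pics/w18.png

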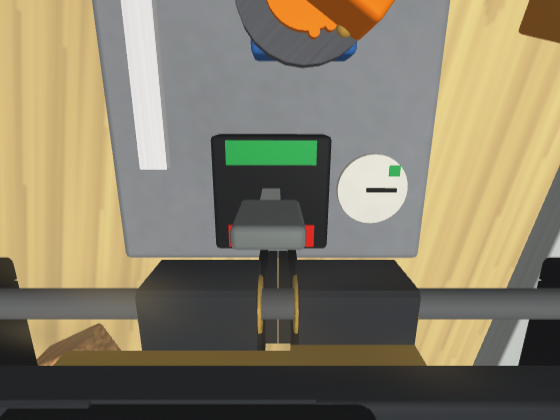

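Fingers just behind the paddle (paddle at (268,220), tips at (278,252)). Pushing toward green.

```bash
python3 -m creep '[{"fingers":0,"x":0.1,"y":0.1,"z":-0.06,"twist":0},{"fingers":0,"x":0.1,"y":0.25,"z":-0.06,"twist":0},{"fingers":0,"x":0.1,"y":0.4,"z":-0.06,"twist":0},{"fingers":0,"x":0.1,"y":0.55,"z":-0.06,"twist":0},{"fingers":0,"x":0.1,"y":0.7,"z":-0.06,"twist":0},{"fingers":0,"x":0.1,"y":0.85,"z":-0.06,"twist":0},{"fingers":0,"x":0.1,"y":1,"z":-0.06,"twist":0},{"fingers":0,"x":0.1,"y":1.05,"z":-0.06,"twist":0},{"fingers":0,"x":0.1,"y":1.05,"z":-0.06,"twist":0}]'
python3 -c "
from st import *
snap('wrist','w19.png')"
```

```text
time: 29.57
position: [0.6081, -0.2231, 0.0967]
tool_rot: [-0.156, 1.565, 0.15]
ft_force: [0.4, -5.5, 0.6]
grip_width: 0.002
t 29.5667 pos [ 0.6081 -0.2231  0.0967] w 0.002 F [ 0.36 -5.49  0.62] T [-1.423 -0.288  0.016]
y [-0.1937  0.9811 -0.0033] z [9.811e-01 1.937e-01 5.000e-04] xz -1.0 zang 11.17 q [ 0.67  0.41 -0.46  1.56  0.19  1.22  0.37]
mixer mm -1.8 -134.7 zang in mixer -0.01
```

View pics/w19.png

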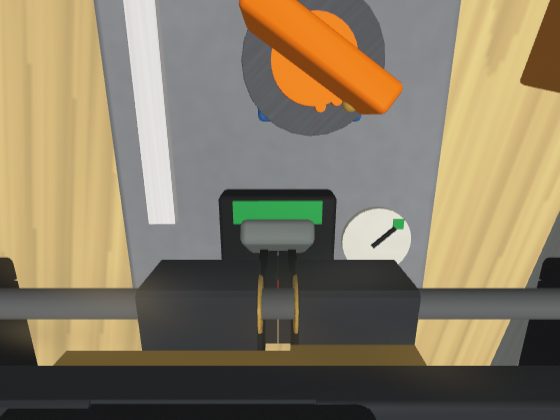

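Reaction 5.5 N and the needle (385,235) points at the green mark, so it is nearly full over. Pressing 2 mm more and holding 1.5 s.

```bash
python3 -m creep '[{"fingers":0,"x":0,"y":0.05,"z":0.03,"twist":0},{"fingers":0,"x":0,"y":0.08,"z":0.03,"twist":0},{"fingers":0,"x":0,"y":0.08,"z":0.03,"twist":0},{"fingers":0,"x":0,"y":0.08,"z":0.03,"twist":0},{"fingers":0,"x":0,"y":0.08,"z":0.03,"twist":0},{"fingers":0,"x":0,"y":0.08,"z":0.03,"twist":0},{"fingers":0,"x":0,"y":0.08,"z":0.03,"twist":0},{"fingers":0,"x":0,"y":0.08,"z":0.03,"twist":0},{"fingers":0,"x":0,"y":0.08,"z":0.03,"twist":0},{"fingers":0,"x":0,"y":0.08,"z":0.03,"twist":0},{"fingers":0,"x":0,"y":0.08,"z":0.03,"twist":0},{"fingers":0,"x":0,"y":0.08,"z":0.03,"twist":0},{"fingers":0,"x":0,"y":0.08,"z":0.03,"twist":0},{"fingers":0,"x":0,"y":0.08,"z":0.03,"twist":0},{"fingers":0,"x":0,"y":0.08,"z":0.03,"twist":0},{"fingers":0,"x":0,"y":0.08,"z":0.03,"twist":0},{"fingers":0,"x":0,"y":0.08,"z":0.03,"twist":0},{"fingers":0,"x":0,"y":0.08,"z":0.03,"twist":0}]'
python3 -c "
from st import *
snap('wrist','w20.png')
im=snap('scene'); cv2.imwrite('pics/s20z.png',cv2.resize(cv2.cvtColor(im['pixels'][170:310,180:330],cv2.COLOR_RGB2BGR),None,fx=4,fy=4,interpolation=cv2.INTER_CUBIC))"
```

```text
time: 31.12
position: [0.6081, -0.2211, 0.0965]
tool_rot: [-0.155, 1.566, 0.149]
ft_force: [1.3, -7.1, -1.0]
grip_width: 0.005
t 31.1167 pos [ 0.6081 -0.2211  0.0965] w 0.005 F [ 1.25 -7.08 -1.01] T [-1.531e+00 -1.030e-01 -1.000e-03]
y [-0.1922  0.9813 -0.0038] z [ 9.814e-01  1.922e-01 -5.000e-04] xz -1.0 zang 11.08 q [ 0.66  0.41 -0.46  1.56  0.19  1.22  0.37]
mixer mm -1.3 -132.8 zang in mixer -0.09
```

View pics/s20z.png

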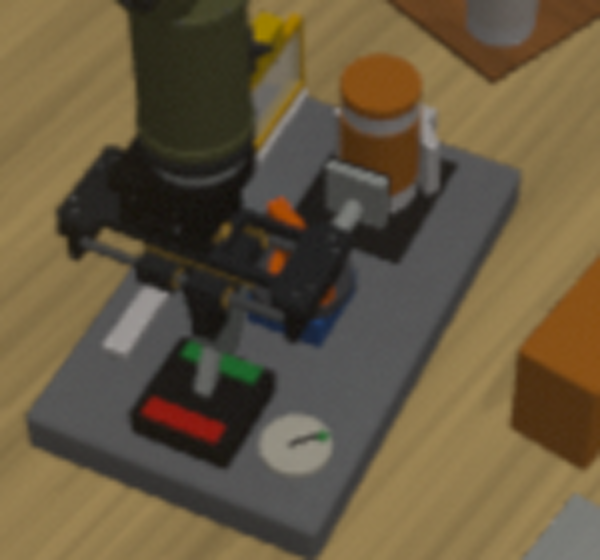

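View pics/w20.png

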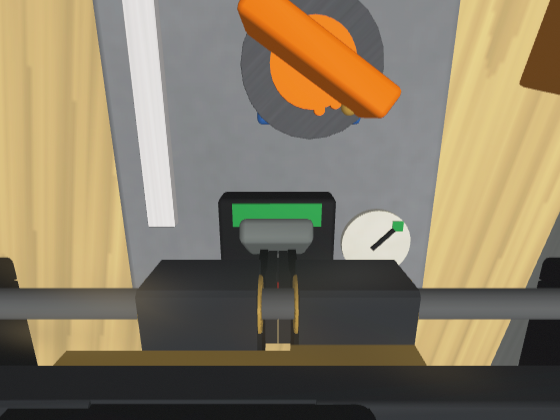

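The needle lies on the green mark in both views (scene crop (310,440), wrist (388,235)), with 7 N at the stop, held about 1.6 s. Letting it back slowly.

```bash
python3 -m creep '[{"fingers":0,"x":0,"y":-0.1,"z":0,"twist":0},{"fingers":0,"x":0,"y":-0.2,"z":0,"twist":0},{"fingers":0,"x":0,"y":-0.3,"z":0,"twist":0},{"fingers":0,"x":0,"y":-0.4,"z":0,"twist":0},{"fingers":0,"x":0,"y":-0.5,"z":0,"twist":0},{"fingers":0,"x":0,"y":-0.6,"z":0,"twist":0},{"fingers":0,"x":0,"y":-0.7,"z":0,"twist":0},{"fingers":0,"x":0,"y":-0.8,"z":0,"twist":0},{"fingers":0,"x":0,"y":-0.9,"z":0,"twist":0},{"fingers":0,"x":0,"y":-1,"z":0,"twist":0},{"fingers":0,"x":0,"y":-1.1,"z":0,"twist":0},{"fingers":0,"x":0,"y":-1.3,"z":0,"twist":0},{"fingers":0,"x":0,"y":-1.5,"z":0,"twist":0},{"fingers":0,"x":-0.5,"y":-1.6,"z":0,"twist":0},{"fingers":0,"x":-1.2,"y":-1.6,"z":0,"twist":0},{"fingers":0,"x":-2,"y":-1.6,"z":0,"twist":0},{"fingers":0,"x":-2.8,"y":-1.6,"z":0,"twist":0},{"fingers":0,"x":-3.4,"y":-1.6,"z":0,"twist":0},{"fingers":0,"x":-3.5,"y":-1.6,"z":0,"twist":0},{"fingers":0,"x":-3.5,"y":-1.6,"z":0,"twist":0}]'
python3 chk.py 21
python3 -c "
import cv2
i=cv2.imread('pics/scene_21.png')[110:310,170:350]; cv2.imwrite('pics/s21z.png',cv2.resize(i,None,fx=3,fy=3,interpolation=cv2.INTER_CUBIC))"
```

```text
time: 32.88
position: [0.6221, -0.2819, 0.2387]
tool_rot: [-0.155, 1.562, 0.151]
ft_force: [-0.0, -0.2, -0.4]
grip_width: 0.005
t 32.8833 pos [ 0.6221 -0.2819  0.2387] w 0.005 F [-0.04 -0.18 -0.39] T [ 0.019 -0.11   0.021]
y [-0.1936  0.9811 -0.0026] z [0.9811 0.1936 0.0035] xz -1.0 zang 11.16 q [ 0.7   0.41 -0.44  1.27  0.17  1.5   0.47]
mixer mm 0.6 -195.1 zang in mixer -0.01
wrist knob 1.0804199154671452
wrist paddle top 597 -2.3373485539820957 -148.4912862728499 [-154.23295611 -143.0797728 ]
scene guard 85 [244.4 178.3] [23.5 52.8] mixer -84.37394526783639 111.32680047368417
scene knob 1.2259180733616288
scene tin 268 [62.7 67.5] mixer 21.919778687166733 110.80047174216578
scene paddle top 54 1.341362764260843 -149.19068531374822 [-155.4635425 -141.7394478]
top guard 119 [278.  253.6] [21.9 48.9] mixer -86.18658953453 110.67507608306107
top knob 1.195776439453447
top tin 356 [63.  58.2] mixer 19.26002124348669 110.05123773002663
top paddle top 45 -1.3765985037013806 -148.32782270945967 [-154.26796883 -142.50665679]
```

View pics/s21z.png

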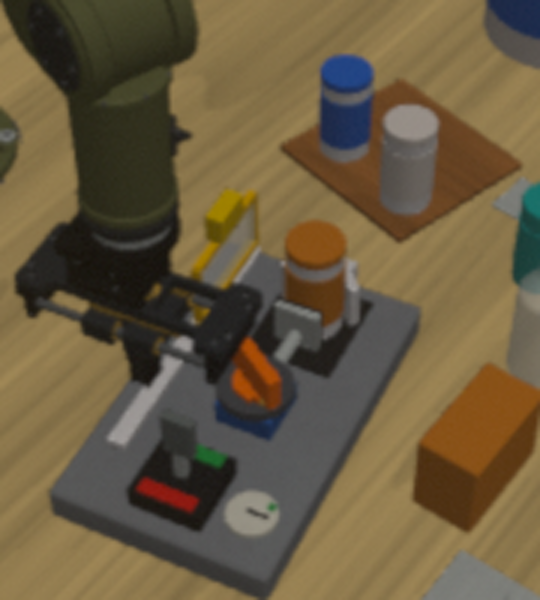

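View pics/wrist_21.png

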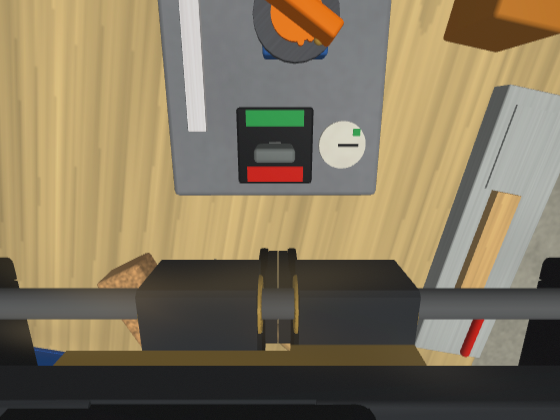

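View pics/top_21.png

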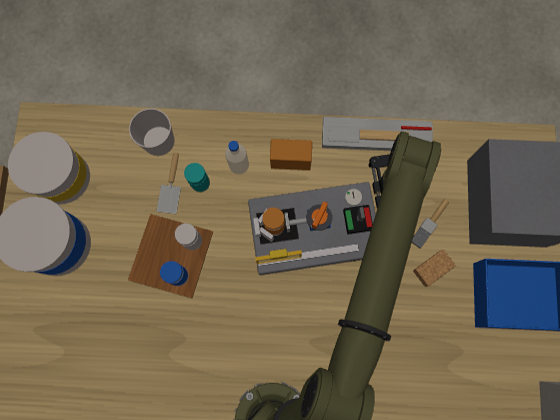

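All the checks agree except one knob reading: 1.08 from the wrist view, where the wing is cropped by the image edge, against 1.20–1.23 from the other two cameras. The needle is central at (347,145) in the wrist view, and the bystanders look unmoved by eye. Handing in.

```bash
python3 -c "
from bench import workorder; print(workorder.close_job())"
```

```text
the job is handed in; nothing more can be done
None
```

I mixed the ochre tin as asked and handed the job in at about 33 s. `close_job` reports no verdict.

- **Tin:** I lowered it onto the deck until I felt contact, let go, and the jaw then pushed it home. The top camera puts it at mixer (19, 110) mm and the scene camera at (22, 111), against a nominal (20, 110).
- **Clamp knob:** The torque rose to 0.35 N m and fell to about 0.1 at a turn of roughly 0.9 rad, which I took as the first click. I let go at about 1.2 rad, an estimated slip of 0.4–0.45. The slip is inferred from knob angle and torque, because I did not read the collar marks.
- **Guard:** It went to its stop and reads about 120 mm of travel.
- **Switch:** I held it to the green side for about 1.6 s at 7 N, with the dial needle on the green mark. It is now back upright with the needle central, and I never pushed it toward red.
- **Everything else:** The other tins and the bystanders look unmoved in the final top and scene pictures. I judged this by eye and did not measure it.

**What went wrong or disagreed:**
- One batch of moves was refused because the rows lacked some keys. Nothing moved.
- My first knob grip closed above the wing. The visible fingertips end about 37 mm short of the reported TCP. I measured that from depth, corrected for it and gripped again; the knob had not moved.
- The last wrist-camera knob reading was 1.08 rad, against 1.20 and 1.23 from the top and scene cameras. The wing was cropped in that wrist picture, so I discounted it.

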